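# Stack the tiered caddy rack and lock it with spring clips

## Task

Build up the tiered caddy rack on the counter: lower every tray lying about onto the rack's four posts, one on top of the other, each with all four corner holes over the posts and sitting level right down on what is beneath. When all are on, lock the rack with the two orange spring clips: one at each end of the rack, snapped round one of the two posts there (either one), lying level and right down on the end tab of the topmost tray. Do not disturb the milk pitcher, the cup or the sugar jar.

Things in the scene. Friction and masses are not known exactly. Their poses are not given: they have to be found in the camera images.
- stand: fixed rack base: dark wooden plate 240 x 76 x 12 mm with four upright steel posts 8 mm in diameter at x = +-95, y = +-16 mm of its frame, reaching to 154 mm above the counter (the last 8 mm taper). Origin: centre of the plate's underside, on the counter; x along its length, z up. A tray put on the plate has its underside 12 mm over the counter, each further tray 32 mm higher
- tray1_mid (a point): Narrow loose tray, a tier of the rack: white plate 220 x 56 x 6 mm, mint-green walls on it, 32 mm high overall, about 200 g. Grip across the 56 mm width. This point is its centre, 16 mm over its underside; x along its length, z up; either way round is alike. Starts upright on the counter, left or right of the robot; may be absent (None). Trays 1 to 4 are identical
- tray2_mid (a point): Narrow loose tray, a tier of the rack: white plate 220 x 56 x 6 mm, mint-green walls on it, 32 mm high overall, about 200 g. Grip across the 56 mm width. This point is its centre, 16 mm over its underside; x along its length, z up; either way round is alike. Starts upright on the counter, left or right of the robot; may be absent (None). Trays 1 to 4 are identical
- tray3_mid (a point): Narrow loose tray, a tier of the rack: white plate 220 x 56 x 6 mm, mint-green walls on it, 32 mm high overall, about 200 g. Grip across the 56 mm width. This point is its centre, 16 mm over its underside; x along its length, z up; either way round is alike. Starts upright on the counter, left or right of the robot; may be absent (None). Trays 1 to 4 are identical
- tray4_mid (a point): Narrow loose tray, a tier of the rack: white plate 220 x 56 x 6 mm, mint-green walls on it, 32 mm high overall, about 200 g. Grip across the 56 mm width. This point is its centre, 16 mm over its underside; x along its length, z up; either way round is alike. Starts upright on the counter, left or right of the robot; may be absent (None). Trays 1 to 4 are identical
- tray1: Tray 1 itself, axes as above, origin under its middle. 3 mm walls: long ones at the plate's edges, end ones at x = +-80 mm. Beyond these the bare plate makes a tab at each end, out to x = +-110 mm, its top 6 mm over the tray's underside, with two square through holes 13 x 13 mm, centred at x = +-95, y = +-16 mm
- tray2: Tray 2 itself, axes as above, origin under its middle. 3 mm walls: long ones at the plate's edges, end ones at x = +-80 mm. Beyond these the bare plate makes a tab at each end, out to x = +-110 mm, its top 6 mm over the tray's underside, with two square through holes 13 x 13 mm, centred at x = +-95, y = +-16 mm
- tray3: Tray 3 itself, axes as above, origin under its middle. 3 mm walls: long ones at the plate's edges, end ones at x = +-80 mm. Beyond these the bare plate makes a tab at each end, out to x = +-110 mm, its top 6 mm over the tray's underside, with two square through holes 13 x 13 mm, centred at x = +-95, y = +-16 mm
- tray4: Tray 4 itself, axes as above, origin under its middle. 3 mm walls: long ones at the plate's edges, end ones at x = +-80 mm. Beyond these the bare plate makes a tab at each end, out to x = +-110 mm, its top 6 mm over the tray's underside, with two square through holes 13 x 13 mm, centred at x = +-95, y = +-16 mm
- clip1_grip (a point): Sprung clip 1, orange with black jaws, 90 mm long, 55 g, lying flat on the counter, hinge upright; both clips are alike. This point is the handle point, midway between the handles, 14 mm over the underside; squeeze here. x points along the centre line from handles to jaws, z up. Handles 28 mm high, about 46 mm over their outsides here at rest, 24 mm and parallel when fully squeezed (10 N)
- clip1_jaw (a point): Middle of clip 1's notch, where the post goes, 7 mm over the underside, 64 mm along +x from the handle point (28 mm past the hinge). Axes as the handle point's. Jaws 14 mm high; squeezing the handles opens the mouth to about 19 mm, letting go snaps it shut. Down on a tab it fits only with its handles beyond the rack's end or side, clear of the tray walls
- clip1: Clip 1 itself, axes as above; origin on its underside at the hinge drum, 36 mm along +x from the handle point. Handles end 54 mm behind the hinge, 53 mm over their outsides there at rest. Both levers move alike
- clip2_grip (a point): Sprung clip 2, orange with black jaws, 90 mm long, 55 g, lying flat on the counter, hinge upright; both clips are alike. This point is the handle point, midway between the handles, 14 mm over the underside; squeeze here. x points along the centre line from handles to jaws, z up. Handles 28 mm high, about 46 mm over their outsides here at rest, 24 mm and parallel when fully squeezed (10 N)
- clip2_jaw (a point): Middle of clip 2's notch, where the post goes, 7 mm over the underside, 64 mm along +x from the handle point (28 mm past the hinge). Axes as the handle point's. Jaws 14 mm high; squeezing the handles opens the mouth to about 19 mm, letting go snaps it shut. Down on a tab it fits only with its handles beyond the rack's end or side, clear of the tray walls
- clip2: Clip 2 itself, axes as above; origin on its underside at the hinge drum, 36 mm along +x from the handle point. Handles end 54 mm behind the hinge, 53 mm over their outsides there at rest. Both levers move alike
- clip1_l (a joint): opening of clip 1: angle of each lever, rad; 0 with the jaws shut on nothing, about 0.05 when snapped round a post, 0.28 squeezed fully open
- clip2_l (a joint): opening of clip 2: angle of each lever, rad; 0 with the jaws shut on nothing, about 0.05 when snapped round a post, 0.28 squeezed fully open
- pitcher: steel milk pitcher, 76 mm across, 95 mm high, standing on the counter; origin at its foot. Leave it where it is
- cup: white cup with a handle, 72 mm across, 60 mm high; origin at its foot. Leave it where it is
- sugar: amber sugar jar with a wooden lid, 60 mm across, 70 mm high; origin at its foot. Leave it where it is
Mind the look-alikes: they are no part of the job. Leave any purple look-alike of the tray1 alone.

How it is judged:
On the way, in this order (a step that is already met when the one before it is completed fails the run):
1. every tray present is on the posts, level, stacked one on another (x of tray1_mid in the frame of stand between -0.006 and 0.006 m and y of tray1_mid in the frame of stand between -0.006 and 0.006 m and angle between each of tray1_mid, tray2_mid, tray3_mid, tray4_mid's own z axis and vertical below 0.05 rad and (z of tray1_mid in the frame of stand between 0.023 and 0.033 m or z of tray1_mid in the frame of stand between 0.055 and 0.065 m or z of tray1_mid in the frame of stand between 0.087 and 0.097 m or z of tray1_mid in the frame of stand between 0.119 and 0.129 m) and x of tray2_mid in the frame of stand between -0.006 and 0.006 m and y of tray2_mid in the frame of stand between -0.006 and 0.006 m and (z of tray2_mid in the frame of stand between 0.023 and 0.033 m or z of tray2_mid in the frame of stand between 0.055 and 0.065 m or z of tray2_mid in the frame of stand between 0.087 and 0.097 m or z of tray2_mid in the frame of stand between 0.119 and 0.129 m) and x of tray3_mid in the frame of stand between -0.006 and 0.006 m and y of tray3_mid in the frame of stand between -0.006 and 0.006 m and (z of tray3_mid in the frame of stand between 0.023 and 0.033 m or z of tray3_mid in the frame of stand between 0.055 and 0.065 m or z of tray3_mid in the frame of stand between 0.087 and 0.097 m or z of tray3_mid in the frame of stand between 0.119 and 0.129 m) and x of tray4_mid in the frame of stand between -0.006 and 0.006 m and y of tray4_mid in the frame of stand between -0.006 and 0.006 m and (z of tray4_mid in the frame of stand between 0.023 and 0.033 m or z of tray4_mid in the frame of stand between 0.055 and 0.065 m or z of tray4_mid in the frame of stand between 0.087 and 0.097 m or z of tray4_mid in the frame of stand between 0.119 and 0.129 m)), for 0.2 s.
2. a clip is snapped round a post, down on the top tray's tab (((x of clip1_jaw in the frame of stand between 0.09 and 0.1 m and y of clip1_jaw in the frame of stand between -0.021 and 0.021 m and (y of clip1_jaw in the frame of stand above 0.011 m or y of clip1_jaw in the frame of stand below -0.011 m) and angle between clip1_jaw's own z axis and vertical below 0.25 rad and value of joint clip1_l between 0.015 and 0.13 rad and z of clip1_jaw in the frame of tray1_mid above -0.009 m and z of clip1_jaw in the frame of tray2_mid above -0.009 m and z of clip1_jaw in the frame of tray3_mid above -0.009 m and z of clip1_jaw in the frame of tray4_mid above -0.009 m and (z of clip1_jaw in the frame of tray1_mid below 0.009 m or z of clip1_jaw in the frame of tray2_mid below 0.009 m or z of clip1_jaw in the frame of tray3_mid below 0.009 m or z of clip1_jaw in the frame of tray4_mid below 0.009 m)) or (x of clip1_jaw in the frame of stand between -0.1 and -0.09 m and y of clip1_jaw in the frame of stand between -0.021 and 0.021 m and (y of clip1_jaw in the frame of stand above 0.011 m or y of clip1_jaw in the frame of stand below -0.011 m) and angle between clip1_jaw's own z axis and vertical below 0.25 rad and value of joint clip1_l between 0.015 and 0.13 rad and z of clip1_jaw in the frame of tray1_mid above -0.009 m and z of clip1_jaw in the frame of tray2_mid above -0.009 m and z of clip1_jaw in the frame of tray3_mid above -0.009 m and z of clip1_jaw in the frame of tray4_mid above -0.009 m and (z of clip1_jaw in the frame of tray1_mid below 0.009 m or z of clip1_jaw in the frame of tray2_mid below 0.009 m or z of clip1_jaw in the frame of tray3_mid below 0.009 m or z of clip1_jaw in the frame of tray4_mid below 0.009 m)) or (x of clip2_jaw in the frame of stand between 0.09 and 0.1 m and y of clip2_jaw in the frame of stand between -0.021 and 0.021 m and (y of clip2_jaw in the frame of stand above 0.011 m or y of clip2_jaw in the frame of stand below -0.011 m) and angle between clip2_jaw's own z axis and vertical below 0.25 rad and value of joint clip2_l between 0.015 and 0.13 rad and z of clip2_jaw in the frame of tray1_mid above -0.009 m and z of clip2_jaw in the frame of tray2_mid above -0.009 m and z of clip2_jaw in the frame of tray3_mid above -0.009 m and z of clip2_jaw in the frame of tray4_mid above -0.009 m and (z of clip2_jaw in the frame of tray1_mid below 0.009 m or z of clip2_jaw in the frame of tray2_mid below 0.009 m or z of clip2_jaw in the frame of tray3_mid below 0.009 m or z of clip2_jaw in the frame of tray4_mid below 0.009 m)) or (x of clip2_jaw in the frame of stand between -0.1 and -0.09 m and y of clip2_jaw in the frame of stand between -0.021 and 0.021 m and (y of clip2_jaw in the frame of stand above 0.011 m or y of clip2_jaw in the frame of stand below -0.011 m) and angle between clip2_jaw's own z axis and vertical below 0.25 rad and value of joint clip2_l between 0.015 and 0.13 rad and z of clip2_jaw in the frame of tray1_mid above -0.009 m and z of clip2_jaw in the frame of tray2_mid above -0.009 m and z of clip2_jaw in the frame of tray3_mid above -0.009 m and z of clip2_jaw in the frame of tray4_mid above -0.009 m and (z of clip2_jaw in the frame of tray1_mid below 0.009 m or z of clip2_jaw in the frame of tray2_mid below 0.009 m or z of clip2_jaw in the frame of tray3_mid below 0.009 m or z of clip2_jaw in the frame of tray4_mid below 0.009 m)))), for 0.2 s.
At the end, for the whole second after the job is handed in: all present trays stacked on the posts (centred within 6 mm, level within 0.05 rad, height within 5 mm); at each end one clip shut round a post, notch within 5 mm of its axis in x and y, level within 0.25 rad, jaws' middle within 9 mm of the top tray's mid-height; all at rest (all of step 1 and (((x of clip1_jaw in the frame of stand between 0.09 and 0.1 m and y of clip1_jaw in the frame of stand between -0.021 and 0.021 m and (y of clip1_jaw in the frame of stand above 0.011 m or y of clip1_jaw in the frame of stand below -0.011 m) and angle between clip1_jaw's own z axis and vertical below 0.25 rad and value of joint clip1_l between 0.015 and 0.13 rad and z of clip1_jaw in the frame of tray1_mid above -0.009 m and z of clip1_jaw in the frame of tray2_mid above -0.009 m and z of clip1_jaw in the frame of tray3_mid above -0.009 m and z of clip1_jaw in the frame of tray4_mid above -0.009 m and (z of clip1_jaw in the frame of tray1_mid below 0.009 m or z of clip1_jaw in the frame of tray2_mid below 0.009 m or z of clip1_jaw in the frame of tray3_mid below 0.009 m or z of clip1_jaw in the frame of tray4_mid below 0.009 m)) and (x of clip2_jaw in the frame of stand between -0.1 and -0.09 m and y of clip2_jaw in the frame of stand between -0.021 and 0.021 m and (y of clip2_jaw in the frame of stand above 0.011 m or y of clip2_jaw in the frame of stand below -0.011 m) and angle between clip2_jaw's own z axis and vertical below 0.25 rad and value of joint clip2_l between 0.015 and 0.13 rad and z of clip2_jaw in the frame of tray1_mid above -0.009 m and z of clip2_jaw in the frame of tray2_mid above -0.009 m and z of clip2_jaw in the frame of tray3_mid above -0.009 m and z of clip2_jaw in the frame of tray4_mid above -0.009 m and (z of clip2_jaw in the frame of tray1_mid below 0.009 m or z of clip2_jaw in the frame of tray2_mid below 0.009 m or z of clip2_jaw in the frame of tray3_mid below 0.009 m or z of clip2_jaw in the frame of tray4_mid below 0.009 m))) or ((x of clip1_jaw in the frame of stand between -0.1 and -0.09 m and y of clip1_jaw in the frame of stand between -0.021 and 0.021 m and (y of clip1_jaw in the frame of stand above 0.011 m or y of clip1_jaw in the frame of stand below -0.011 m) and angle between clip1_jaw's own z axis and vertical below 0.25 rad and value of joint clip1_l between 0.015 and 0.13 rad and z of clip1_jaw in the frame of tray1_mid above -0.009 m and z of clip1_jaw in the frame of tray2_mid above -0.009 m and z of clip1_jaw in the frame of tray3_mid above -0.009 m and z of clip1_jaw in the frame of tray4_mid above -0.009 m and (z of clip1_jaw in the frame of tray1_mid below 0.009 m or z of clip1_jaw in the frame of tray2_mid below 0.009 m or z of clip1_jaw in the frame of tray3_mid below 0.009 m or z of clip1_jaw in the frame of tray4_mid below 0.009 m)) and (x of clip2_jaw in the frame of stand between 0.09 and 0.1 m and y of clip2_jaw in the frame of stand between -0.021 and 0.021 m and (y of clip2_jaw in the frame of stand above 0.011 m or y of clip2_jaw in the frame of stand below -0.011 m) and angle between clip2_jaw's own z axis and vertical below 0.25 rad and value of joint clip2_l between 0.015 and 0.13 rad and z of clip2_jaw in the frame of tray1_mid above -0.009 m and z of clip2_jaw in the frame of tray2_mid above -0.009 m and z of clip2_jaw in the frame of tray3_mid above -0.009 m and z of clip2_jaw in the frame of tray4_mid above -0.009 m and (z of clip2_jaw in the frame of tray1_mid below 0.009 m or z of clip2_jaw in the frame of tray2_mid below 0.009 m or z of clip2_jaw in the frame of tray3_mid below 0.009 m or z of clip2_jaw in the frame of tray4_mid below 0.009 m)))) and linear speed of each of clip1, clip2, tray1, tray2, tray3, tray4 below 0.02 m/s); the robot touches nothing.
It fails at once if the milk pitcher is pushed more than 30 mm or tipped (distance of pitcher from where it was at the start of the episode above 0.03 m or angle between pitcher's own z axis and vertical above 0.4 rad).
It fails at once if the cup is pushed more than 30 mm or tipped (distance of cup from where it was at the start of the episode above 0.03 m or angle between cup's own z axis and vertical above 0.4 rad).
It fails at once if the sugar jar is pushed more than 30 mm or tipped (distance of sugar from where it was at the start of the episode above 0.03 m or angle between sugar's own z axis and vertical above 0.4 rad).
Of tray1, tray2, tray3, tray4 only 3 to 4 are there at a start; the rules pass over those that are not, and their reading is None.
At some moment in a run one of tray1, tray2, tray3, tray4, clip1, clip2 may be knocked a few centimetres aside while the robot is not near it.
It also fails if it takes over 210 s, if anything falls off the work surface, if the arm or the gripper's body presses on something with over 40 N, if the wrist force passes 120 N, or if a joint passes its speed limit or range.

## Robot

A 6-joint arm with a two-finger parallel gripper is mounted at the origin on the work surface. World frame = base frame: x ahead of the robot, y to its left, z up, the work surface at z = 0. Lengths are in m, angles in rad, forces in N, time in s.
With the tool pointing down it reaches from about 0.225 to 0.875 m from the base axis. Payload 3.4 kg.
Tool frame: the origin (TCP) lies at the very end of the fingers, on their centre line; the grasp point (between the pads) lies ctrl.grip_point_offset behind it (ctrl.grip_point_offset is the distance from the TCP to the grasp point, in m); z points along the fingers, y is the direction in which the jaws open and shut (so a half turn about z gives the same grasp; the last joint's range is limited). The gripper opens to 85 mm and grips with 20 to 120 N. Pads are 22 mm wide; open, the fingers measure 114 mm over their backs; the gripper's body (76 mm by 85 mm) begins 54 mm behind the grasp point. The pads swing forward as they close: fully open they stand 13 mm farther back than shut.
Start: joints at [-1.446, 0.276, 1.505, -0, 1.361, -0.121], TCP at [0.14, -0.558, 0.231] pointing down, gripper open.
Joint ranges: [-2.89, 2.89], [-0.75, 2.08], [0.22, 2.7], [-1.18, 4.32], [0.11, 2.71], [-2.7, 2.7]. Speed limits (rad/s): [2.57, 2.57, 3.14, 3.14, 3.14, 3.14].

## Interface

Orientations are given as a unit quaternion [w, x, y, z].
In Python, from rig import readout, cams, sign_off, ctrl gives the robot as it stands.
- The arm moves only by the shell command python3 -m handwheel 'ROWS' [OPENING]. ROWS is JSON, a list of rows, each a list of 6 numbers: the shift along the tool's x, y, z in m, then the turn, a rotation vector about the tool's x, y, z in rad. In form: [[tx, ty, tz, wx, wy, wz], ...]. A call has 1 to 20 rows; each row is the pose to reach, as a shift and turn from the pose commanded when the call began, along the tool's axes at that moment; what a row does not reach only later rows make up. A row lasts 1/10 s, in which the tool goes at most 50 mm and 8.59 degrees, less where a joint would pass 70% of its speed; a pose out of reach is approached as far as the arm can. A call with a gripper value outside its range is refused whole. OPENING is the closure, from 0 (fully open) to 1 (shut), set as the call begins (- or left out, the last holds). The fingers move at their own pace and stop on an object; the grip force is fixed at half the most. Time passes only in rows, so rows that repeat a pose let the fingers close. It gives the time, the measured TCP pose, the force and the opening at its end, in the units of the state.
- readout.state(): the state, without advancing time (a new reading comes with each control period).
- cams.read_camera(name): name is "scene" or "top"; returns (picture, depth): 384x512x3 uint8, red, green, blue; 384x512 float32, m along the optical axis (not along the pixel's ray), 0 where there is no reading.
- cams.camera_model(name): a dict with "K" (3x3 intrinsics, pixels), "k1" (the pictures are not rectified: a ray, as slopes to the right and down, at radius r is drawn at 1 + k1 r^2 times it, then the intrinsics apply), "cam_to_world" (4x4, takes a point from camera to world coordinates). Camera axes: x right, y up, looking along -z (the intrinsics and any distortion apply to the point x, -y, -z); pixel columns grow to the right and rows downward; lengths in m; the calibration is good to about 2 mm. A picture is of the moment at which its call begins. camera_model takes no time and is no camera call.
- sign_off(): hands the job in, once; it reports no verdict.
The state is a dict: "t": time; "q": joint angles; "qvel": joint speeds; "joint_efforts": joint torques, N m; "eef_pos": TCP position; "orientation": TCP orientation; "contact_force": force on the tool from outside, world axes, zero at the start; "ft_torque": the same for the moment, N m; "finger_gap": finger opening in m.
Only numpy, scipy, OpenCV 4.12 (cv2) and the standard library are available. Lean on these libraries where they do the work, as an engineer would, in place of code of your own. Each camera call takes 0.05 s, during which the arm holds its last target. There are 200 camera calls.

## Working session

There is one attempt and no reset: what is moved stays moved. The work goes in short steps, Python scripts to look and compute and a shell command to move; the robot and the scene stay as the last step left them, time stands still between calls to the robot, and variables do not carry over. Pictures are saved under pics/ and viewed, about 12 in all and at most 16, crops included, and the job is handed in when it is done.

```bash
ls; mkdir -p pics
cat > h.py <<'E'
import numpy as np,cv2
from rig import readout,cams,ctrl
from scipy.spatial.transform import Rotation as R
def grab(n):
    im,d=cams.read_camera(n); np.savez(f'/tmp/{n}.npz',im=im,d=d); return im,d
def load(n):
    z=np.load(f'/tmp/{n}.npz'); return z['im'],z['d']
def und(n,uv):
    m=cams.camera_model(n);K=np.array(m['K'],float)
    return cv2.undistortPoints(np.array(uv,float).reshape(-1,1,2),K,np.array([m['k1'],0,0,0.])).reshape(-1,2)
def at_z(n,uv,z):
    T=np.array(cams.camera_model(n)['cam_to_world']);s=und(n,uv)
    d=np.c_[s[:,0],-s[:,1],-np.ones(len(s))]@T[:3,:3].T;o=T[:3,3]
    return o+d*((z-o[2])/d[:,2])[:,None]
def cloud(n,d):
    H,W=d.shape;v,u=np.mgrid[:H,:W];s=und(n,np.c_[u.ravel(),v.ravel()]);T=np.array(cams.camera_model(n)['cam_to_world'])
    z=d.ravel();P=np.c_[s[:,0]*z,-s[:,1]*z,-z]@T[:3,:3].T+T[:3,3];P[z==0]=np.nan
    return P.reshape(H,W,3)
def st():
    s=readout.state();q=s['orientation'];r=R.from_quat([q[1],q[2],q[3],q[0]])
    return s,r
E
python3 - <<'E'
from h import *
for n in('top','scene'):
    im,d=grab(n);cv2.imwrite(f'pics/{n}0.png',cv2.resize(im[:,:,::-1],(800,600)))
    m=cams.camera_model(n);print(n,m)
s,r=st();print(s,r.as_matrix(),ctrl.grip_point_offset)
E
```

```text
pics
top {'K': array([[362.34208747,   0.        , 255.35782243],
       [  0.        , 362.34208747, 186.59716045],
       [  0.        ,   0.        ,   1.        ]]), 'k1': -0.07709719569959751, 'cam_to_world': array([[-0.02947062,  0.98171744, -0.18804882,  0.32700318],
       [-0.99944983, -0.03180478, -0.00940664,  0.08940748],
       [-0.01521552,  0.18766815,  0.98211463,  1.37847275],
       [ 0.        ,  0.        ,  0.        ,  1.        ]])}
scene {'K': array([[381.23894876,   0.        , 246.4869169 ],
       [  0.        , 381.23894876, 195.06482535],
       [  0.        ,   0.        ,   1.        ]]), 'k1': 0.038767366013927884, 'cam_to_world': array([[-0.35063435, -0.55704416,  0.75283289,  1.43765303],
       [ 0.93651113, -0.20990312,  0.28086932,  0.40707776],
       [ 0.00156536,  0.80351882,  0.5952773 ,  0.74268538],
       [ 0.        ,  0.        ,  0.        ,  1.        ]])}
{'t': 0.1, 'q': array([-1.44601067e+00,  2.76536528e-01,  1.50601313e+00, -4.22057232e-05,
        1.36070120e+00, -1.21019073e-01]), 'qvel': array([ 0.00210941, -0.00065458, -0.00297586, -0.00027853,  0.00119051,
       -0.00029843]), 'joint_efforts': array([ 2.14331267e-03, -4.17696404e+01, -2.46404529e+01, -1.15757466e-04,
        5.79584768e-03, -2.07118734e-05]), 'eef_pos': array([ 0.13982857, -0.55724904,  0.23052086]), 'orientation': array([-8.29057605e-04,  9.92456124e-01,  1.22597533e-01, -2.21965702e-05]), 'contact_force': array([-0.60918322, -0.6392404 , -0.12944017]), 'ft_torque': array([ 0.01167223, -0.01795703, -0.01704484]), 'finger_gap': 0.08533572744206933} [[ 9.69939689e-01  2.43345307e-01 -2.47339077e-04]
 [ 2.43345381e-01 -9.69938315e-01  1.64016410e-03]
 [ 1.59222589e-04 -1.65104908e-03 -9.99998624e-01]] 0.0187
```

View pics/top0.png

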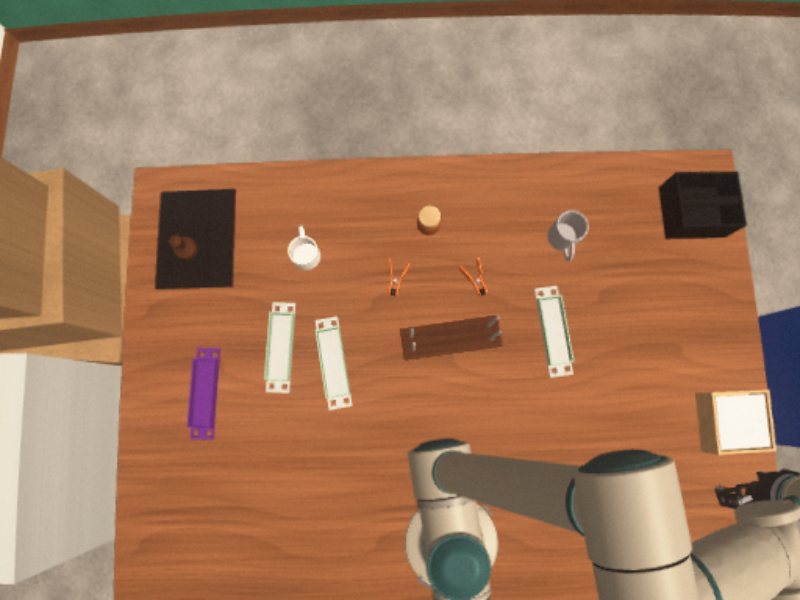

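View pics/scene0.png

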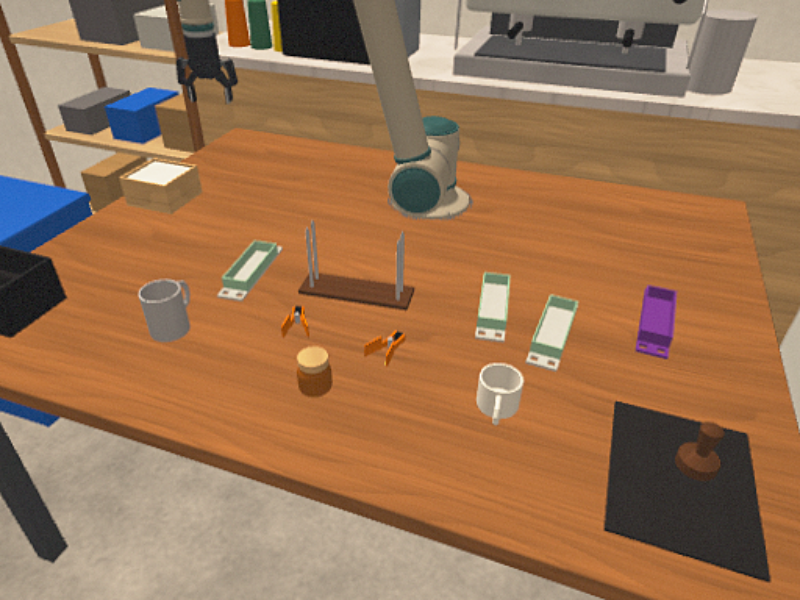

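The top view shows three mint trays, centred at about (281,347), (333,363) and (554,332). The purple one at (204,393) is the look-alike and stays put. The rack is at (451,337), the clips at (397,278) and (478,277). Next I measure from enlarged crops.

Run:
```python
from h import *
im,d=load('top')
def crop(x0,y0,w,h,f):return cv2.resize(im[y0:y0+h,x0:x0+w,::-1],None,fx=f,fy=f,interpolation=cv2.INTER_CUBIC)
cv2.imwrite('pics/c1.png',crop(240,160,100,75,8))
a=crop(160,185,75,80,5);b=crop(330,175,75,80,5)
cv2.imwrite('pics/c2.png',np.hstack([a,b]))
P=cloud('top',d);z=P[:,:,2]
print('counter z',np.nanmedian(z[270:290,200:250]), 'std',np.nanstd(z[270:290,200:250]))
hsv=cv2.cvtColor(im,cv2.COLOR_RGB2HSV)
mk=((hsv[:,:,1]<110)).astype(np.uint8)
for nm,(u,v) in dict(A=(180,222),B=(213,232),C=(355,212)).items():
    n,l,s,c=cv2.connectedComponentsWithStats(mk); k=l[v,u]; Q=P[l==k]; Q=Q[~np.isnan(Q[:,0])]
    vv,uu=np.where(l==k)
    W=at_z('top',np.c_[uu,vv],.016)
    r=cv2.minAreaRect(W[:,:2].astype(np.float32));print(nm,k,len(W),r, np.percentile(Q[:,2],[5,50,95]), Q[:,:2].mean(0))
```

```text
counter z 0.0007352745620260448 std 0.0028219169589578635
A 24 938 ((0.46234607696533203, 0.39811772108078003), (0.06539224833250046, 0.22053202986717224), 86.3177490234375) [0.00097042 0.00745731 0.03278367] [0.4607596  0.39868597]
B 25 913 ((0.42076247930526733, 0.2683984041213989), (0.22060106694698334, 0.06126619130373001), 8.46887493133545) [0.00065703 0.00720553 0.03282408] [0.41972929 0.26860312]
C 22 939 ((0.4805465042591095, -0.2714560925960541), (0.22122123837471008, 0.06532261520624161), 6.038791179656982) [0.0005148  0.0069725  0.03200018] [ 0.48026787 -0.27235557]
```

View pics/c1.png

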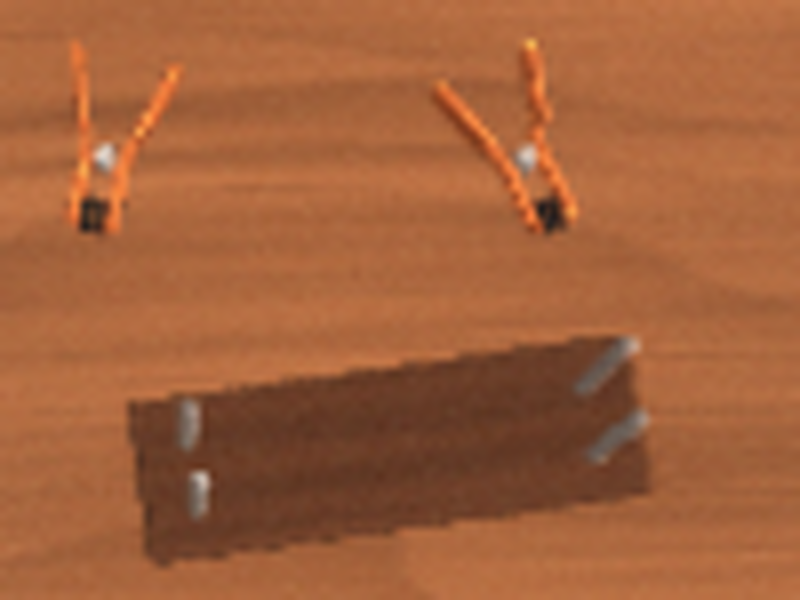

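View pics/c2.png

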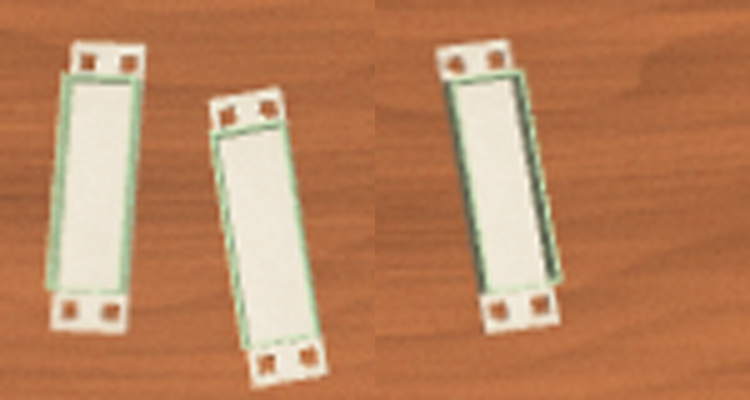

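The crops show all three trays upright with their holes visible, and the rack plate with its four posts. Each clip's jaws point toward the rack. I convert these points next.

Run:
```python
from h import *
def w(pts,x0,y0,f,z): 
    p=(np.array(pts,float)+.5)/f-.5+[x0,y0]; return at_z('top',p,z)[:,:2]
def pose(H): # 4 pts: topleft topright botleft botright ; x+ along far
    c=H.mean(0);v=(H[0]+H[1]-H[2]-H[3])/2; return c.round(4),np.linalg.norm(v).round(4),np.linalg.norm((H[0]-H[1]+H[2]-H[3])/2).round(4),np.degrees(np.arctan2(v[1],v[0])).round(2)
print('A',pose(w([(88,62),(129,62),(69,310),(112,312)],160,185,5,.004)))
print('B',pose(w([(227,117),(268,108),(267,364),(309,357)],160,185,5,.004)))
print('C',pose(w([(81,65),(122,60),(125,311),(167,303)],330,175,5,.004)))
def pr(H): # ul ur ll lr: x of stand along left(+y)
    c=H.mean(0);v=(H[0]+H[2]-H[1]-H[3])/2;return c.round(4),np.linalg.norm(v).round(4),np.linalg.norm((H[0]-H[2]+H[1]-H[3])/2).round(4),np.degrees(np.arctan2(v[1],v[0])).round(2)
print('plate',pr(w([(130,402),(630,338),(152,562),(650,490)],240,160,8,.012)))
print('pbase',pr(w([(188,448),(580,390),(198,516),(594,458)],240,160,8,.012)))
print('ptop',pr(w([(190,405),(630,347),(203,475),(640,419)],240,160,8,.152)))
for hs,hg,j in (([(77,45),(178,68)],(105,157),(95,215)),([(440,88),(531,45)],(525,157),(550,213))):
    e=w(hs,240,160,8,.028).mean(0);g=w([hg],240,160,8,.026)[0];jj=w([j],240,160,8,.014)[0]
    v=jj-e;print('clip',e.round(4),g.round(4),jj.round(4),np.linalg.norm(v).round(4),np.degrees(np.arctan2(v[1],v[0])).round(1),np.linalg.norm(jj-g),np.degrees(np.arctan2(*(jj-g)[::-1])))
# top depth cross-check & scene camera stand check
im,d=load('scene');P=cloud('scene',d)
hsv=cv2.cvtColor(im,cv2.COLOR_RGB2HSV);mk=(hsv[:,:,1]<110).astype(np.uint8)
n,l,s,c=cv2.connectedComponentsWithStats(mk)
for u,v in((315,193),(355,208),(160,170)):
    k=l[v,u];vv,uu=np.where(l==k);W=P[l==k];print(len(W),np.nanmean(W,0))
```

```text
A (array([0.4634, 0.3963]), np.float64(0.1906), np.float64(0.0325), np.float64(-3.78))
B (array([0.4218, 0.2677]), np.float64(0.1904), np.float64(0.032), np.float64(8.75))
C (array([ 0.482 , -0.2726]), np.float64(0.1897), np.float64(0.0326), np.float64(5.93))
plate (array([ 0.4733, -0.0193]), np.float64(0.2386), np.float64(0.0746), np.float64(95.92))
pbase (array([ 0.4708, -0.0189]), np.float64(0.1886), np.float64(0.0327), np.float64(96.54))
ptop (array([ 0.4734, -0.0196]), np.float64(0.1885), np.float64(0.0307), np.float64(95.58))
clip [0.6635 0.0995] [0.6151 0.1117] [0.5894 0.1175] 0.0763 166.4 0.026340848416136656 167.3053380835916
clip [ 0.653  -0.0717] [ 0.6086 -0.0884] [ 0.5833 -0.1005] 0.0754 -157.6 0.0279970746731657 -154.5305738846237
781 [0.43596138 0.26970093 0.00993025]
960 [0.47768244 0.39491677 0.00999883]
822 [ 0.49619423 -0.27086014  0.01364906]
```

Sizes agree: hole spacings come out at 190 × 32 mm, the plate at 239 × 75 mm. The stand is at about (0.4725, -0.0193) with yaw 96°. I start with tray C.

```bash
cat > plan.py <<'E'
import sys
from h import *
x,y,z,psi=map(float,sys.argv[1:5]);s,r=st();M=r.as_matrix()
p=np.radians(psi);c,n=np.cos(p),np.sin(p)
T=np.array([[c,n,0],[n,-c,0],[0,0,-1]])
d=M.T@(np.array([x,y,z])-s['eef_pos']);w=R.from_matrix(M.T@T).as_rotvec()
print('t',round(s['t'],2),'pos',s['eef_pos'].round(4),'psi',np.degrees(np.arctan2(M[1,0],M[0,0])).round(2),'gap',round(s['finger_gap'],4),'F',s['contact_force'].round(1),'q6',round(s['q'][5],2))
print('row',d.round(4).tolist(),w.round(4).tolist(),'deg',np.degrees(np.linalg.norm(w)).round(1))
E
python3 plan.py .482 -.2726 .12 5.93
```

```text
t 0.1 pos [ 0.1398 -0.5572  0.2305] psi 14.08 gap 0.0853 F [-0.6 -0.6 -0.1] q6 -0.12
row [0.4011, -0.1926, 0.1109] [-0.0017, -0.0, 0.1423] deg 8.2
```

```bash
python3 -m handwheel '[[0.04,-0.02,0.01,0,0,0.015],[0.08,-0.04,0.02,0,0,0.03],[0.12,-0.06,0.03,0,0,0.04],[0.16,-0.08,0.04,0,0,0.06],[0.2,-0.1,0.05,0,0,0.07],[0.24,-0.115,0.06,0,0,0.08],[0.28,-0.135,0.07,0,0,0.1],[0.32,-0.154,0.08,0,0,0.11],[0.36,-0.173,0.1,0,0,0.13],[0.385,-0.185,0.11,0,0,0.142],[0.4011,-0.1926,0.1109,-0.0017,0,0.1423],[0.4011,-0.1926,0.1109,-0.0017,0,0.1423],[0.4011,-0.1926,0.1109,-0.0017,0,0.1423],[0.4011,-0.1926,0.1109,-0.0017,0,0.1423]]' 0; python3 plan.py .482 -.2726 .004 5.93
```

```text
t: 1.5
eef_pos: [0.4814, -0.274, 0.1205]
orientation: [0.001, 0.999, 0.051, -0.0]
contact_force: [0.6, -0.0, 0.6]
finger_gap: 0.0853
t 1.5 pos [ 0.4814 -0.274   0.1205] psi 5.9 gap 0.0853 F [ 0.6 -0.   0.6] q6 0.83
row [0.0007, -0.0015, 0.1165] [0.0021, 0.0003, -0.0006] deg 0.1
```

```bash
python3 -m handwheel '[[0,-0.001,0.03,0.001,0,0],[0.0007,-0.0015,0.06,0.001,0,0],[0.0007,-0.0015,0.085,0.001,0,0],[0.0007,-0.0015,0.105,0.001,0,0],[0.0007,-0.0015,0.1165,0.001,0,0],[0.0007,-0.0015,0.1165,0.001,0,0],[0.0007,-0.0015,0.1165,0.001,0,0]]' 0; python3 -m handwheel '[[0,0,0,0,0,0],[0,0,0,0,0,0],[0,0,0,0,0,0],[0,0,0,0,0,0],[0,0,0,0,0,0],[0,0,0,0,0,0],[0,0,0,0,0,0],[0,0,0,0,0,0]]' 1; python3 -m handwheel '[[0,0,-0.02,0,0,0],[0,0,-0.05,0,0,0],[0,0,-0.09,0,0,0],[0,0,-0.13,0,0,0],[0,0,-0.17,0,0,0],[0,0,-0.2,0,0,0],[0,0,-0.22,0,0,0],[0,0,-0.22,0,0,0],[0,0,-0.22,0,0,0]]'; python3 plan.py .4725 -.0193 .22 96
```

```text
t: 2.2
eef_pos: [0.4828, -0.2728, 0.0045]
orientation: [0.001, 0.999, 0.051, 0.0]
contact_force: [-0.4, 0.0, 0.1]
finger_gap: 0.0851
t: 3.0
eef_pos: [0.4835, -0.2726, 0.0053]
orientation: [0.001, 0.999, 0.052, 0.001]
contact_force: [-1.0, -0.2, 6.2]
finger_gap: 0.0548
t: 3.9
eef_pos: [0.4822, -0.2714, 0.2233]
orientation: [0.0, 0.999, 0.052, -0.0]
contact_force: [-0.8, 1.0, -1.9]
finger_gap: 0.0548
t 3.9 pos [ 0.4822 -0.2714  0.2233] psi 5.94 gap 0.0548 F [-0.8  1.  -1.9] q6 0.83
row [0.0165, -0.2517, 0.0032] [-0.0002, 0.0005, -1.5719] deg 90.1
```

```bash
python3 -m handwheel '[[0.001,-0.02,0,0,0,-0.12],[0.003,-0.04,0,0,0,-0.24],[0.004,-0.06,0,0,0,-0.36],[0.005,-0.08,0,0,0,-0.48],[0.007,-0.1,0,0,0,-0.6],[0.008,-0.12,0,0,0,-0.72],[0.009,-0.14,0,0,0,-0.84],[0.011,-0.16,0,0,0,-0.96],[0.012,-0.18,0,0,0,-1.08],[0.013,-0.2,0,0,0,-1.2],[0.014,-0.22,0,0,0,-1.32],[0.015,-0.235,0,0,0,-1.44],[0.016,-0.247,0.002,0,0,-1.53],[0.0165,-0.2517,0.0032,0,0.0005,-1.5719],[0.0165,-0.2517,0.0032,0,0.0005,-1.5719],[0.0165,-0.2517,0.0032,0,0.0005,-1.5719],[0.0165,-0.2517,0.0032,0,0.0005,-1.5719],[0.0165,-0.2517,0.0032,0,0.0005,-1.5719]]'; python3 plan.py .4725 -.0193 .18 96
python3 - <<'E'
from h import *
ims=[]
for n,(x0,y0,w,h,f) in dict(top=(240,160,110,80,5),scene=(180,110,110,100,4)).items():
    im,d=grab(n);ims.append(cv2.resize(im[y0:y0+h,x0:x0+w,::-1],None,fx=f,fy=f,interpolation=cv2.INTER_CUBIC))
W=max(i.shape[0] for i in ims)
cv2.imwrite('pics/d1.png',cv2.resize(np.hstack([cv2.copyMakeBorder(i,0,W-i.shape[0],0,0,0) for i in ims]),None,fx=.8,fy=.8))
E
```

```text
t: 5.7
eef_pos: [0.473, -0.0202, 0.2202]
orientation: [0.0, 0.67, 0.743, -0.0]
contact_force: [0.2, 0.1, -1.7]
finger_gap: 0.0549
t 5.7 pos [ 0.473  -0.0202  0.2202] psi 95.94 gap 0.0549 F [ 0.2  0.1 -1.7] q6 -0.29
row [0.0009, -0.0004, 0.0402] [-0.0001, 0.0004, -0.0011] deg 0.1
```

View pics/d1.png

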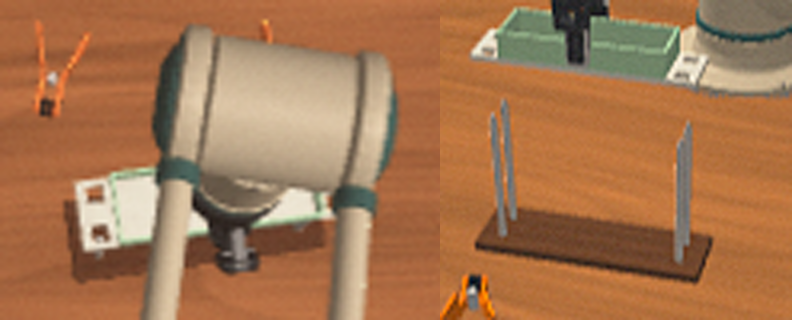

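```bash
python3 -m handwheel '[[0.001,0,0.015,0,0,0],[0.002,0,0.03,0,0,0],[0.002,0,0.045,0,0,0],[0.002,0,0.052,0,0,0],[0.002,0,0.058,0,0,0],[0.002,0,0.062,0,0,0],[0.002,0,0.066,0,0,0],[0.002,0,0.07,0,0,0],[0.002,0,0.07,0,0,0]]'; python3 plan.py .4729 -.0182 .1 96
python3 - <<'E'
from h import *
ims=[]
for n,(x0,y0,w,h,f) in dict(top=(240,160,110,80,5),scene=(180,110,110,100,4)).items():
    im,d=grab(n);ims.append(cv2.resize(im[y0:y0+h,x0:x0+w,::-1],None,fx=f,fy=f,interpolation=cv2.INTER_CUBIC))
W=max(i.shape[0] for i in ims)
cv2.imwrite('pics/d2.png',cv2.resize(np.hstack([cv2.copyMakeBorder(i,0,W-i.shape[0],0,0,0) for i in ims]),None,fx=.8,fy=.8))
E
```

```text
t: 6.7
eef_pos: [0.4732, -0.0179, 0.1503]
orientation: [0.001, 0.669, 0.743, 0.0]
contact_force: [0.2, 0.6, -2.1]
finger_gap: 0.0551
t 6.7 pos [ 0.4732 -0.0179  0.1503] psi 96.01 gap 0.0551 F [ 0.2  0.6 -2.1] q6 -0.29
row [-0.0002, -0.0004, 0.0503] [0.0011, 0.0008, 0.0002] deg 0.1
```

View pics/d2.png

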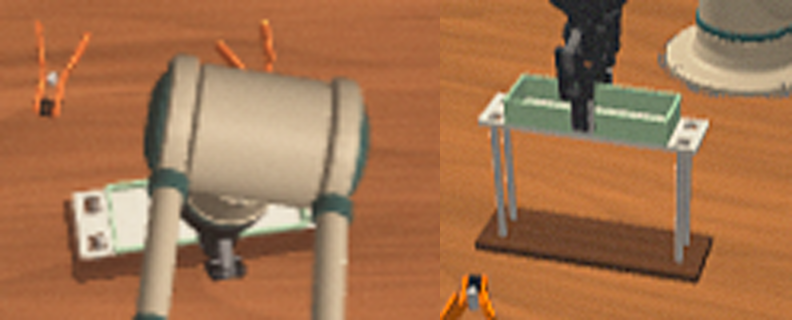

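The posts are in the holes and there is no contact force, so I lower it.

```bash
python3 -m handwheel '[[0,0,0.01,0,0,0],[0,0,0.02,0,0,0],[0,0,0.03,0,0,0],[0,0,0.04,0,0,0],[0,0,0.05,0,0,0],[0,0,0.05,0,0,0]]'; python3 -m handwheel '[[0,0,0.015,0,0,0],[0,0,0.03,0,0,0],[0,0,0.045,0,0,0],[0,0,0.06,0,0,0],[0,0,0.07,0,0,0],[0,0,0.074,0,0,0],[0,0,0.078,0,0,0],[0,0,0.080,0,0,0],[0,0,0.080,0,0,0]]'; python3 plan.py .4729 -.0182 .017 96
```

```text
t: 7.4
eef_pos: [0.4732, -0.018, 0.0992]
orientation: [0.0, 0.669, 0.743, -0.0]
contact_force: [3.7, -1.4, -3.5]
finger_gap: 0.0549
t: 8.3
eef_pos: [0.4733, -0.018, 0.0206]
orientation: [0.001, 0.669, 0.743, 0.0]
contact_force: [2.5, -0.6, -2.5]
finger_gap: 0.0547
t 8.3 pos [ 0.4733 -0.018   0.0206] psi 96.0 gap 0.0547 F [ 2.5 -0.6 -2.5] q6 -0.29
row [-0.0002, -0.0004, 0.0036] [0.0011, 0.0007, 0.0] deg 0.1
```

```bash
python3 -m handwheel '[[0,0.001,0.002,0,0,0],[0,0.001,0.0035,0,0,0],[0,0.001,0.005,0,0,0],[0,0.001,0.005,0,0,0]]'; python3 plan.py .4729 -.0182 .017 96;python3 -m handwheel '[[0,0,0,0,0,0],[0,0,0,0,0,0],[0,0,0,0,0,0],[0,0,0,0,0,0],[0,0,0,0,0,0]]' 0; python3 -m handwheel '[[0,0,-0.03,0,0,0],[0,0,-0.07,0,0,0],[0,0,-0.11,0,0,0],[0,0,-0.15,0,0,0],[0,0,-0.19,0,0,0],[0,0,-0.22,0,0,0],[0,0,-0.22,0,0,0]]'; python3 plan.py .4218 .2677 .2 188.75
python3 - <<'E'
from h import *
im,d=load('top');im2,d2=grab('top')
for n,(x,y,w,h) in dict(A=(162,190,36,66),B=(198,200,34,64),c1=(245,160,20,32),c2=(290,160,26,32)).items():
    def c(i):
        q=cv2.cvtColor(i[y:y+h,x:x+w],cv2.COLOR_RGB2HSV)
        m=(q[:,:,1]<110) if n in'AB' else (q[:,:,1]>205)&(q[:,:,2]>180)
        v,u=np.where(m);return len(u),u.mean().round(2),v.mean().round(2)
    print(n,c(im),c(im2))
E
```

```text
t: 8.7
eef_pos: [0.4734, -0.0179, 0.0172]
orientation: [0.0, 0.669, 0.743, -0.0]
contact_force: [-3.8, -2.4, 16.9]
finger_gap: 0.0545
t 8.7 pos [ 0.4734 -0.0179  0.0172] psi 95.99 gap 0.0545 F [-3.8 -2.4 16.9] q6 -0.29
row [-0.0002, -0.0006, 0.0002] [0.0002, 0.0008, -0.0002] deg 0.0
t: 9.2
eef_pos: [0.4736, -0.0176, 0.0152]
orientation: [-0.0, 0.669, 0.743, -0.0]
contact_force: [-0.2, -0.2, -0.2]
finger_gap: 0.0853
t: 9.9
eef_pos: [0.4765, -0.0181, 0.2399]
orientation: [0.004, 0.669, 0.743, 0.003]
contact_force: [1.1, 0.7, -0.0]
finger_gap: 0.0855
t 9.9 pos [ 0.4765 -0.0181  0.2399] psi 95.99 gap 0.0855 F [ 1.1  0.7 -0. ] q6 -0.29
row [0.2901, -0.0249, 0.0388] [0.0049, 0.0101, -1.6189] deg 92.8
A (937, np.float64(16.46), np.float64(32.28)) (937, np.float64(16.46), np.float64(32.28))
B (913, np.float64(14.68), np.float64(32.18)) (914, np.float64(14.69), np.float64(32.21))
c1 (0, np.float64(nan), np.float64(nan)) (0, np.float64(nan), np.float64(nan))
c2 (0, np.float64(nan), np.float64(nan)) (0, np.float64(nan), np.float64(nan))<stdin>:7: RuntimeWarning: Mean of empty slice.
  ret = ret.dtype.type(ret / rcount)
```

Seated at the predicted height of 0.017. Trays A and B haven't moved, so tray B is next.

```bash
python3 -m handwheel '[[0.03,-0.002,0,0,0,-0.14],[0.06,-0.005,0,0,0,-0.28],[0.09,-0.008,0,0,0,-0.42],[0.12,-0.01,0,0,0,-0.56],[0.15,-0.012,0.01,0,0,-0.7],[0.18,-0.015,0.02,0,0,-0.84],[0.21,-0.018,0.03,0,0,-0.98],[0.24,-0.02,0.035,0,0,-1.12],[0.265,-0.022,0.0388,0,0,-1.26],[0.28,-0.024,0.0388,0,0,-1.4],[0.2901,-0.0249,0.0388,0.005,0.01,-1.54],[0.2901,-0.0249,0.0388,0.0049,0.0101,-1.6189],[0.2901,-0.0249,0.0388,0.0049,0.0101,-1.6189],[0.2901,-0.0249,0.0388,0.0049,0.0101,-1.6189]]'; python3 plan.py .4218 .2677 .004 188.75
```

```text
t: 11.35
eef_pos: [0.4179, 0.2678, 0.1952]
orientation: [-0.006, -0.075, 0.997, 0.001]
contact_force: [-0.5, 0.8, 0.1]
finger_gap: 0.0855
t 11.35 pos [0.4179 0.2678 0.1952] psi -171.35 gap 0.0855 F [-0.5  0.8  0.1] q6 -1.3
row [-0.0061, -0.0011, 0.1911] [0.0022, -0.0119, -0.0017] deg 0.7
```

```bash
python3 -m handwheel '[[-0.003,0,0.04,0.001,-0.006,0],[-0.0061,-0.0011,0.08,0.0022,-0.0119,0],[-0.0061,-0.0011,0.11,0.0022,-0.0119,0],[-0.0061,-0.0011,0.11,0.0022,-0.0119,0],[-0.0061,-0.0011,0.11,0.0022,-0.0119,0],[-0.0061,-0.0011,0.11,0.0022,-0.0119,0]]'; python3 plan.py .4218 .2677 .0045 188.75
```

```text
t: 11.95
eef_pos: [0.4253, 0.2687, 0.0881]
orientation: [0.003, -0.076, 0.997, 0.001]
contact_force: [0.6, 0.7, 0.2]
finger_gap: 0.0857
t 11.95 pos [0.4253 0.2687 0.0881] psi -171.29 gap 0.0857 F [0.6 0.7 0.2] q6 -1.3
row [0.0042, -0.0006, 0.0836] [0.0017, 0.006, -0.0007] deg 0.4
```

```bash
python3 -m handwheel '[[0.004,0,0.03,0.0017,0.006,0],[0.0042,-0.0006,0.055,0.0017,0.006,0],[0.0042,-0.0006,0.075,0.0017,0.006,0],[0.0042,-0.0006,0.0836,0.0017,0.006,0],[0.0042,-0.0006,0.0836,0.0017,0.006,0],[0.0042,-0.0006,0.0836,0.0017,0.006,0],[0.0042,-0.0006,0.0836,0.0017,0.006,0]]'; python3 -m handwheel '[[0,0,0,0,0,0],[0,0,0,0,0,0],[0,0,0,0,0,0],[0,0,0,0,0,0],[0,0,0,0,0,0],[0,0,0,0,0,0],[0,0,0,0,0,0],[0,0,0,0,0,0]]' 1; python3 -m handwheel '[[0,0,-0.02,0,0,0],[0,0,-0.05,0,0,0],[0,0,-0.09,0,0,0],[0,0,-0.13,0,0,0],[0,0,-0.17,0,0,0],[0,0,-0.2,0,0,0],[0,0,-0.22,0,0,0],[0,0,-0.22,0,0,0],[0,0,-0.22,0,0,0],[0,0,-0.22,0,0,0],[0,0,-0.22,0,0,0]]'; python3 plan.py .4741 -.0182 .22 96
```

```text
t: 12.65
eef_pos: [0.4213, 0.2677, 0.0042]
orientation: [-0.0, -0.076, 0.997, -0.0]
contact_force: [-0.7, 0.4, 0.1]
finger_gap: 0.0854
t: 13.45
eef_pos: [0.4206, 0.2673, 0.0037]
orientation: [-0.001, -0.076, 0.997, -0.0]
contact_force: [-0.7, -1.1, 5.1]
finger_gap: 0.055
t: 14.55
eef_pos: [0.4199, 0.267, 0.2211]
orientation: [-0.003, -0.076, 0.997, -0.001]
contact_force: [-0.3, 0.6, -1.2]
finger_gap: 0.0551
t 14.55 pos [0.4199 0.267  0.2211] psi -171.25 gap 0.0551 F [-0.3  0.6 -1.2] q6 -1.3
row [-0.0103, -0.2901, 0.0016] [-0.0067, -0.0035, 1.6187] deg 92.7
```

```bash
python3 -m handwheel '[[-0.001,-0.02,0,0,0,0.12],[-0.001,-0.045,0,0,0,0.24],[-0.002,-0.07,0,0,0,0.36],[-0.003,-0.095,0,0,0,0.48],[-0.004,-0.12,0,0,0,0.6],[-0.005,-0.145,0,0,0,0.72],[-0.006,-0.17,0,0,0,0.84],[-0.007,-0.195,0,0,0,0.96],[-0.008,-0.22,0,0,0,1.08],[-0.008,-0.24,0,0,0,1.2],[-0.009,-0.26,0,0,0,1.32],[-0.01,-0.275,0,0,0,1.44],[-0.01,-0.285,0.001,0,0,1.56],[-0.0103,-0.2901,0.0016,-0.003,-0.002,1.6187],[-0.0103,-0.2901,0.0016,-0.003,-0.002,1.6187],[-0.0103,-0.2901,0.0016,-0.003,-0.002,1.6187],[-0.0103,-0.2901,0.0016,-0.003,-0.002,1.6187],[-0.0103,-0.2901,0.0016,-0.003,-0.002,1.6187],[-0.0103,-0.2901,0.0016,-0.003,-0.002,1.6187]]'; python3 plan.py .4741 -.0182 .15 96;python3 plan.py .4741 -.0182 .15 96
```

```text
t: 16.45
eef_pos: [0.475, -0.0174, 0.2215]
orientation: [0.0, 0.669, 0.743, -0.0]
contact_force: [0.6, -0.5, -2.0]
finger_gap: 0.055
t 16.45 pos [ 0.475  -0.0174  0.2215] psi 96.05 gap 0.055 F [ 0.6 -0.5 -2. ] q6 -0.29
row [-0.0007, -0.001, 0.0715] [0.0001, 0.0002, 0.0009] deg 0.1
t 16.45 pos [ 0.475  -0.0174  0.2215] psi 96.05 gap 0.055 F [ 0.6 -0.5 -2. ] q6 -0.29
row [-0.0007, -0.001, 0.0715] [0.0001, 0.0002, 0.0009] deg 0.1
```

```bash
python3 -m handwheel '[[-0.0007,-0.001,0.015,0,0,0.001],[-0.0007,-0.001,0.03,0,0,0.001],[-0.0007,-0.001,0.045,0,0,0.001],[-0.0007,-0.001,0.05,0,0,0.001],[-0.0007,-0.001,0.055,0,0,0.001],[-0.0007,-0.001,0.06,0,0,0.001],[-0.0007,-0.001,0.065,0,0,0.001],[-0.0007,-0.001,0.0715,0,0,0.001],[-0.0007,-0.001,0.0715,0,0,0.001]]'; python3 -m handwheel '[[0,0,0.01,0,0,0],[0,0,0.02,0,0,0],[0,0,0.03,0,0,0],[0,0,0.03,0,0,0]]'; python3 plan.py .4741 -.0182 .052 96
```

```text
t: 17.35
eef_pos: [0.4736, -0.0184, 0.1493]
orientation: [-0.001, 0.669, 0.743, -0.0]
contact_force: [0.2, -0.1, -1.6]
finger_gap: 0.055
t: 17.75
eef_pos: [0.4735, -0.0185, 0.1184]
orientation: [-0.001, 0.669, 0.743, -0.001]
contact_force: [0.0, 0.6, -2.4]
finger_gap: 0.0546
t 17.75 pos [ 0.4735 -0.0185  0.1184] psi 95.97 gap 0.0546 F [ 0.   0.6 -2.4] q6 -0.29
row [0.0002, 0.0008, 0.0664] [-0.0021, -0.0002, -0.0006] deg 0.1
```

```bash
python3 -m handwheel '[[0,0,0.012,0,0,0],[0,0,0.024,0,0,0],[0,0,0.036,0,0,0],[0,0,0.048,0,0,0],[0,0,0.058,0,0,0],[0,0,0.064,0,0,0],[0,0,0.067,0,0,0],[0,0,0.069,0,0,0],[0,0,0.070,0,0,0],[0,0,0.070,0,0,0]]'; python3 plan.py .4741 -.0182 .049 96
```

```text
t: 18.75
eef_pos: [0.4743, -0.0185, 0.0501]
orientation: [0.0, 0.67, 0.743, 0.0]
contact_force: [0.7, 2.0, -2.5]
finger_gap: 0.0552
t 18.75 pos [ 0.4743 -0.0185  0.0501] psi 95.94 gap 0.0552 F [ 0.7  2.  -2.5] q6 -0.29
row [0.0003, -0.0001, 0.0011] [0.0004, 0.0001, -0.0011] deg 0.1
```

```bash
python3 -m handwheel '[[0,0,0.001,0,0,0],[0,0,0.002,0,0,0],[0,0,0.003,0,0,0],[0,0,0.003,0,0,0]]'; python3 -m handwheel '[[0,0,0,0,0,0],[0,0,0,0,0,0],[0,0,0,0,0,0],[0,0,0,0,0,0],[0,0,0,0,0,0]]' 0; python3 -m handwheel '[[0,0,-0.03,0,0,0],[0,0,-0.07,0,0,0],[0,0,-0.11,0,0,0],[0,0,-0.15,0,0,0],[0,0,-0.18,0,0,0],[0,0,-0.19,0,0,0],[0,0,-0.19,0,0,0],[0,0,-0.19,0,0,0],[0,0,-0.19,0,0,0]]'; python3 plan.py .4634 .3963 .2 176.22
python3 - <<'E'
from h import *
im,d=load('top');im2,d2=grab('top')
x,y,w,h=162,190,36,66
for i in(im,im2):
    m=cv2.cvtColor(i[y:y+h,x:x+w],cv2.COLOR_RGB2HSV)[:,:,1]<110
    v,u=np.where(m);print(len(u),u.mean(),v.mean())
E
```

```text
t: 19.15
eef_pos: [0.4744, -0.0185, 0.0477]
orientation: [0.0, 0.67, 0.743, 0.0]
contact_force: [-0.8, 3.9, 6.4]
finger_gap: 0.0552
t: 19.65
eef_pos: [0.4742, -0.0187, 0.047]
orientation: [0.0, 0.669, 0.743, -0.0]
contact_force: [0.9, -0.1, 0.7]
finger_gap: 0.0853
t: 20.55
eef_pos: [0.4729, -0.0184, 0.235]
orientation: [-0.002, 0.669, 0.743, -0.001]
contact_force: [-0.1, -0.7, -1.0]
finger_gap: 0.0853
t 20.55 pos [ 0.4729 -0.0184  0.235 ] psi 95.94 gap 0.0853 F [-0.1 -0.7 -1. ] q6 -0.29
row [0.4134, 0.0336, 0.0352] [-0.0026, -0.0034, -1.4011] deg 80.3
937 16.456776947705443 32.28495197438634
937 16.454642475987193 32.33724653148346
```

Tray 2 is seated. Tray A hasn't moved, so I fetch it.

```bash
python3 -m handwheel '[[0.03,0.002,0,0,0,-0.12],[0.07,0.005,0,0,0,-0.24],[0.11,0.008,0,0,0,-0.36],[0.15,0.012,0,0,0,-0.48],[0.19,0.015,0,0,0,-0.6],[0.23,0.018,0.01,0,0,-0.72],[0.27,0.021,0.02,0,0,-0.84],[0.31,0.024,0.03,0,0,-0.96],[0.345,0.027,0.035,0,0,-1.08],[0.375,0.03,0.0352,0,0,-1.2],[0.395,0.032,0.0352,0,0,-1.32],[0.408,0.033,0.0352,0,0,-1.4011],[0.4134,0.0336,0.0352,-0.001,-0.002,-1.4011],[0.4134,0.0336,0.0352,-0.001,-0.002,-1.4011],[0.4134,0.0336,0.08,-0.001,-0.002,-1.4011],[0.4134,0.0336,0.12,-0.001,-0.002,-1.4011],[0.4134,0.0336,0.14,-0.001,-0.002,-1.4011],[0.4134,0.0336,0.14,-0.001,-0.002,-1.4011],[0.4134,0.0336,0.14,-0.001,-0.002,-1.4011],[0.4134,0.0336,0.14,-0.001,-0.002,-1.4011]]'; python3 plan.py .4634 .3963 .0045 176.22
```

```text
t: 22.6
eef_pos: [0.466, 0.3964, 0.0987]
orientation: [0.002, 0.033, 0.999, 0.0]
contact_force: [0.5, 0.5, 0.4]
finger_gap: 0.0853
t 22.6 pos [0.466  0.3964 0.0987] psi 176.17 gap 0.0853 F [0.5 0.5 0.4] q6 -0.91
row [0.0031, -0.0004, 0.0942] [0.0012, 0.0049, -0.0009] deg 0.3
```

```bash
python3 -m handwheel '[[0.002,0,0.03,0,0.003,0],[0.0025,0,0.055,0,0.003,0],[0.0025,0,0.075,0,0.003,0],[0.0025,0,0.088,0,0.003,0],[0.0025,0,0.0942,0,0.003,0],[0.0025,0,0.0942,0,0.003,0],[0.0025,0,0.0942,0,0.003,0],[0.0025,0,0.0942,0,0.003,0]]'; python3 -m handwheel '[[0,0,0,0,0,0],[0,0,0,0,0,0],[0,0,0,0,0,0],[0,0,0,0,0,0],[0,0,0,0,0,0],[0,0,0,0,0,0],[0,0,0,0,0,0],[0,0,0,0,0,0]]' 1; python3 -m handwheel '[[0,0,-0.02,0,0,0],[0,0,-0.05,0,0,0],[0,0,-0.09,0,0,0],[0,0,-0.13,0,0,0],[0,0,-0.17,0,0,0],[0,0,-0.2,0,0,0],[0,0,-0.22,0,0,0],[0,0,-0.22,0,0,0],[0,0,-0.22,0,0,0],[0,0,-0.22,0,0,0],[0,0,-0.22,0,0,0]]'; python3 plan.py .4741 -.0182 .22 96
```

```text
t: 23.4
eef_pos: [0.4632, 0.3967, 0.0038]
orientation: [0.0, 0.033, 0.999, 0.0]
contact_force: [-0.3, 0.1, -0.1]
finger_gap: 0.0852
t: 24.2
eef_pos: [0.4629, 0.3965, 0.0034]
orientation: [0.0, 0.033, 0.999, 0.0]
contact_force: [-0.9, -0.0, 4.8]
finger_gap: 0.0548
t: 25.3
eef_pos: [0.4618, 0.3957, 0.2205]
orientation: [-0.002, 0.033, 0.999, -0.002]
contact_force: [0.5, -0.4, -1.1]
finger_gap: 0.0551
t 25.3 pos [0.4618 0.3957 0.2205] psi 176.22 gap 0.0551 F [ 0.5 -0.4 -1.1] q6 -0.91
row [-0.0395, -0.4122, 0.0017] [-0.0054, -0.0011, 1.4001] deg 80.2
```

```bash
python3 -m handwheel '[[-0.002,-0.02,0,0,0,0.1],[-0.005,-0.05,0,0,0,0.2],[-0.008,-0.08,0,0,0,0.3],[-0.011,-0.11,0,0,0,0.4],[-0.014,-0.145,0,0,0,0.5],[-0.017,-0.18,0,0,0,0.6],[-0.02,-0.215,0,0,0,0.7],[-0.023,-0.25,0,0,0,0.8],[-0.026,-0.285,0,0,0,0.9],[-0.03,-0.32,0,0,0,1.0],[-0.033,-0.35,0,0,0,1.1],[-0.036,-0.38,0,0,0,1.2],[-0.038,-0.4,0.001,0,0,1.3],[-0.039,-0.409,0.0017,0,0,1.37],[-0.0395,-0.4122,0.0017,-0.003,-0.001,1.4],[-0.0395,-0.4122,0.0017,-0.003,-0.001,1.4],[-0.0395,-0.4122,0.0017,-0.003,-0.001,1.4],[-0.0395,-0.4122,0.0017,-0.003,-0.001,1.4],[-0.0395,-0.4122,0.0017,-0.003,-0.001,1.4],[-0.0395,-0.4122,0.0017,-0.003,-0.001,1.4]]'; python3 plan.py .474 -.0187 .15 96
```

```text
t: 27.3
eef_pos: [0.4749, -0.0172, 0.2213]
orientation: [0.0, 0.669, 0.744, 0.001]
contact_force: [0.2, -0.6, -0.1]
finger_gap: 0.0549
t 27.3 pos [ 0.4749 -0.0172  0.2213] psi 96.07 gap 0.0549 F [ 0.2 -0.6 -0.1] q6 -0.29
row [-0.0015, -0.0012, 0.0713] [0.0018, -0.0005, 0.0012] deg 0.1
```

```bash
python3 -m handwheel '[[-0.0015,-0.001,0.015,0,0,0.001],[-0.0015,-0.001,0.03,0,0,0.001],[-0.0015,-0.001,0.045,0,0,0.001],[-0.0015,-0.001,0.05,0,0,0.001],[-0.0015,-0.001,0.055,0,0,0.001],[-0.0015,-0.001,0.06,0,0,0.001],[-0.0015,-0.001,0.065,0,0,0.001],[-0.0015,-0.001,0.0715,0,0,0.001],[-0.0015,-0.001,0.0715,0,0,0.001]]'; python3 -m handwheel '[[0,0,0.01,0,0,0],[0,0,0.02,0,0,0],[0,0,0.03,0,0,0],[0,0,0.03,0,0,0]]'; python3 -m handwheel '[[0,0,0.01,0,0,0],[0,0,0.02,0,0,0],[0,0,0.028,0,0,0],[0,0,0.034,0,0,0],[0,0,0.037,0,0,0],[0,0,0.039,0,0,0],[0,0,0.039,0,0,0]]'; python3 plan.py .474 -.0187 .0795 96
```

```text
t: 28.2
eef_pos: [0.4736, -0.019, 0.149]
orientation: [-0.0, 0.669, 0.743, 0.0]
contact_force: [-1.0, 0.9, -0.8]
finger_gap: 0.0553
t: 28.6
eef_pos: [0.4735, -0.0191, 0.1181]
orientation: [-0.001, 0.669, 0.743, 0.0]
contact_force: [-0.2, 0.1, -1.5]
finger_gap: 0.0551
t: 29.3
eef_pos: [0.4743, -0.0191, 0.0806]
orientation: [0.0, 0.669, 0.743, 0.001]
contact_force: [0.6, 0.1, -1.5]
finger_gap: 0.0552
t 29.3 pos [ 0.4743 -0.0191  0.0806] psi 95.95 gap 0.0552 F [ 0.6  0.1 -1.5] q6 -0.29
row [0.0004, -0.0003, 0.0011] [0.0016, -0.0005, -0.0009] deg 0.1
```

```bash
python3 -m handwheel '[[0,0,0.001,0,0,0],[0,0,0.002,0,0,0],[0,0,0.003,0,0,0],[0,0,0.003,0,0,0]]'; python3 -m handwheel '[[0,0,0,0,0,0],[0,0,0,0,0,0],[0,0,0,0,0,0],[0,0,0,0,0,0],[0,0,0,0,0,0]]' 0; python3 -m handwheel '[[0,0,-0.03,0,0,0],[0,0,-0.07,0,0,0],[0,0,-0.11,0,0,0],[0,0,-0.15,0,0,0],[0.03,0,-0.17,0,0,0],[0.08,0,-0.17,0,0,0],[0.13,0,-0.17,0,0,0],[0.18,0,-0.17,0,0,0],[0.2,0.02,-0.17,0,0,0],[0.2,0.02,-0.17,0,0,0],[0.2,0.02,-0.17,0,0,0],[0.2,0.02,-0.17,0,0,0]]'
python3 - <<'E'
from h import *
im,d=grab('top');cv2.imwrite('pics/e1.png',cv2.resize(im[155:255,235:355,::-1],None,fx=6.5,fy=6,interpolation=cv2.INTER_CUBIC))
im,d=grab('scene');cv2.imwrite('pics/e2.png',cv2.resize(im[110:260,160:300,::-1],None,fx=4,fy=4,interpolation=cv2.INTER_CUBIC))
E
python3 plan.py .65 .1 .15 166.5
```

```text
t: 29.7
eef_pos: [0.4746, -0.0191, 0.0794]
orientation: [0.001, 0.669, 0.743, 0.001]
contact_force: [-3.6, 1.0, 10.5]
finger_gap: 0.0552
t: 30.2
eef_pos: [0.4743, -0.0191, 0.0776]
orientation: [0.0, 0.669, 0.743, 0.001]
contact_force: [0.1, 1.1, 0.6]
finger_gap: 0.0855
t: 31.4
eef_pos: [0.4727, 0.1809, 0.2476]
orientation: [0.0, 0.67, 0.743, 0.0]
contact_force: [0.2, -0.8, 0.6]
finger_gap: 0.0857
t 31.5 pos [0.4729 0.1807 0.2478] psi 95.86 gap 0.0855 F [0.1 0.5 0.1] q6 0.13
row [-0.0984, 0.1678, 0.098] [0.0011, 0.0007, -1.2328] deg 70.6
```

View pics/e1.png

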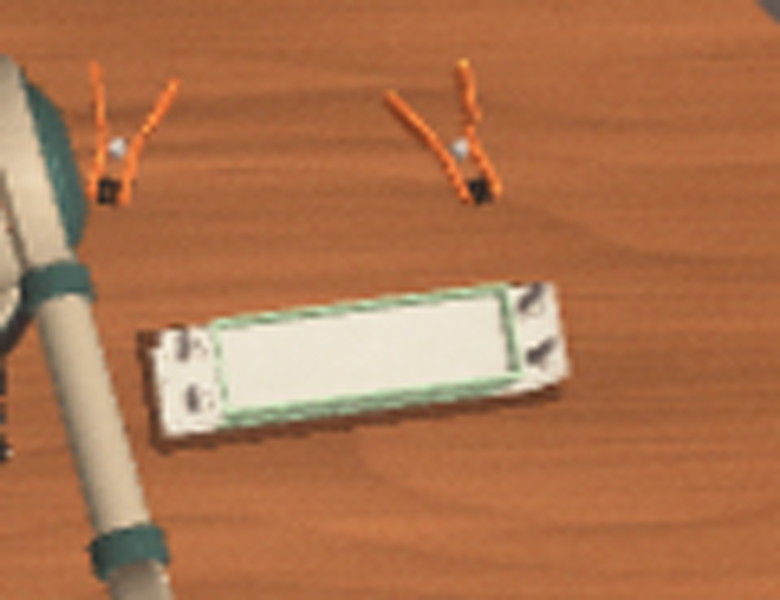

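View pics/e2.png

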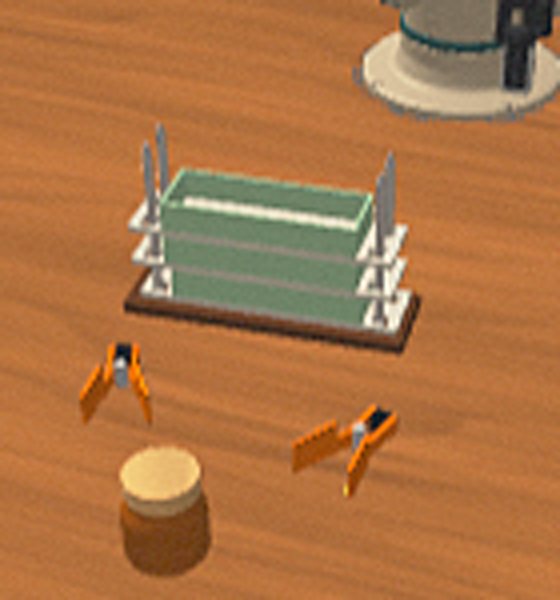

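Three trays are stacked level (e2) and the clips haven't moved. Next is the left clip: its jaws point to 167°, so I grasp it with the tool at ψ = -13°.

```bash
python3 plan.py .6495 .1033 .12 -13.2
```

```text
t 31.5 pos [0.4729 0.1807 0.2478] psi 95.86 gap 0.0855 F [0.1 0.5 0.1] q6 0.13
row [-0.095, 0.1676, 0.128] [0.0008, -0.0012, 1.9035] deg 109.1
```

```bash
python3 -m handwheel '[[-0.007,0.012,0,0,0,0.14],[-0.015,0.024,0,0,0,0.28],[-0.022,0.036,0.01,0,0,0.42],[-0.03,0.048,0.02,0,0,0.56],[-0.037,0.06,0.03,0,0,0.7],[-0.045,0.072,0.04,0,0,0.84],[-0.052,0.084,0.05,0,0,0.98],[-0.06,0.1,0.06,0,0,1.12],[-0.067,0.12,0.07,0,0,1.26],[-0.075,0.135,0.08,0,0,1.4],[-0.082,0.15,0.09,0,0,1.54],[-0.09,0.16,0.1,0,0,1.68],[-0.093,0.165,0.115,0,0,1.8],[-0.095,0.1676,0.128,0,-0.001,1.9035],[-0.095,0.1676,0.128,0,-0.001,1.9035],[-0.095,0.1676,0.128,0,-0.001,1.9035],[-0.095,0.1676,0.128,0,-0.001,1.9035],[-0.095,0.1676,0.128,0,-0.001,1.9035],[-0.095,0.1676,0.128,0,-0.001,1.9035]]'; python3 plan.py .6495 .1033 .006 -13.2
```

```text
t: 33.4
eef_pos: [0.6501, 0.1049, 0.121]
orientation: [-0.0, 0.994, -0.114, 0.001]
contact_force: [0.2, 1.1, -0.2]
finger_gap: 0.0857
t 33.4 pos [0.6501 0.1049 0.121 ] psi -13.07 gap 0.0857 F [ 0.2  1.1 -0.2] q6 1.85
row [-0.0005, 0.0018, 0.115] [-0.0007, -0.0023, 0.0023] deg 0.2
```

```bash
python3 -m handwheel '[[-0.0005,0.001,0.03,0,-0.001,0.001],[-0.0005,0.0015,0.06,0,-0.001,0.002],[-0.0005,0.0015,0.085,0,-0.001,0.002],[-0.0005,0.0015,0.105,0,-0.001,0.002],[-0.0005,0.0015,0.115,0,-0.001,0.002],[-0.0005,0.0015,0.115,0,-0.001,0.002],[-0.0005,0.0015,0.115,0,-0.001,0.002]]'; python3 -m handwheel '[[0,0,0,0,0,0],[0,0,0,0,0,0],[0,0,0,0,0,0],[0,0,0,0,0,0]]' 0.5;  python3 -m handwheel '[[0,0,0,0,0,0],[0,0,0,0,0,0],[0,0,0,0,0,0],[0,0,0,0,0,0],[0,0,0,0,0,0],[0,0,0,0,0,0],[0,0,0,0,0,0],[0,0,0,0,0,0]]' 1;  python3 -m handwheel '[[0,0,-0.02,0,0,0],[0,0,-0.05,0,0,0],[0,0,-0.09,0,0,0],[0,0,-0.13,0,0,0],[0,0,-0.17,0,0,0],[0,0,-0.2,0,0,0],[0,0,-0.21,0,0,0],[0,0,-0.21,0,0,0],[0,0,-0.21,0,0,0],[0,0,-0.21,0,0,0],[0,0,-0.21,0,0,0]]'; python3 plan.py .4733 .1403 .22 96
```

```text
t: 34.1
eef_pos: [0.65, 0.1035, 0.006]
orientation: [-0.0, 0.993, -0.115, 0.001]
contact_force: [-0.1, -0.2, -0.2]
finger_gap: 0.0854
t: 34.5
eef_pos: [0.6503, 0.1035, 0.0066]
orientation: [-0.0, 0.993, -0.115, 0.001]
contact_force: [-0.3, 0.5, 5.3]
finger_gap: 0.0429
t: 35.3
eef_pos: [0.6513, 0.1038, 0.0077]
orientation: [-0.001, 0.993, -0.115, 0.002]
contact_force: [0.3, 0.8, 9.4]
finger_gap: 0.0208
t: 36.4
eef_pos: [0.6483, 0.1033, 0.2129]
orientation: [0.0, 0.993, -0.115, -0.002]
contact_force: [0.5, 0.1, -0.0]
finger_gap: 0.021
t 36.4 pos [0.6483 0.1033 0.2129] psi -13.23 gap 0.021 F [ 0.5  0.1 -0. ] q6 1.85
row [-0.1789, 0.004, -0.0064] [-0.003, 0.0033, -1.9063] deg 109.2
```

```bash
python3 -m handwheel '[[-0.012,0,0,0,0,-0.13],[-0.025,0,0,0,0,-0.26],[-0.038,0,0,0,0,-0.39],[-0.05,0.001,0,0,0,-0.52],[-0.063,0.001,0,0,0,-0.65],[-0.076,0.001,0,0,0,-0.78],[-0.09,0.002,0,0,0,-0.91],[-0.103,0.002,0,0,0,-1.04],[-0.116,0.002,0,0,0,-1.17],[-0.13,0.003,-0.002,0,0,-1.3],[-0.143,0.003,-0.003,0,0,-1.43],[-0.156,0.003,-0.004,0,0,-1.56],[-0.168,0.004,-0.005,0,0,-1.69],[-0.175,0.004,-0.006,0,0,-1.82],[-0.1789,0.004,-0.0064,-0.001,0.001,-1.9063],[-0.1789,0.004,-0.0064,-0.001,0.001,-1.9063],[-0.1789,0.004,-0.0064,-0.001,0.001,-1.9063],[-0.1789,0.004,-0.0064,-0.001,0.001,-1.9063],[-0.1789,0.004,-0.0064,-0.001,0.001,-1.9063]]'; python3 plan.py .4733 .1403 .22 96;  python3 - <<'E'
from h import *
a,d=grab('top');b,d=grab('scene')
a=cv2.resize(a[165:245,215:275,::-1],None,fx=7,fy=7,interpolation=cv2.INTER_CUBIC)
b=cv2.resize(b[90:202,235:289,::-1],None,fx=5,fy=5,interpolation=cv2.INTER_CUBIC)
cv2.imwrite('pics/f1.png',np.hstack([a,b]))
E
```

```text
t: 38.3
eef_pos: [0.4744, 0.1403, 0.2213]
orientation: [0.0, 0.669, 0.743, 0.0]
contact_force: [0.4, 0.3, -0.7]
finger_gap: 0.021
t 38.3 pos [0.4744 0.1403 0.2213] psi 95.95 gap 0.021 F [ 0.4  0.3 -0.7] q6 0.04
row [0.0001, -0.0011, 0.0013] [0.0009, -0.0, -0.0009] deg 0.1
```

View pics/f1.png

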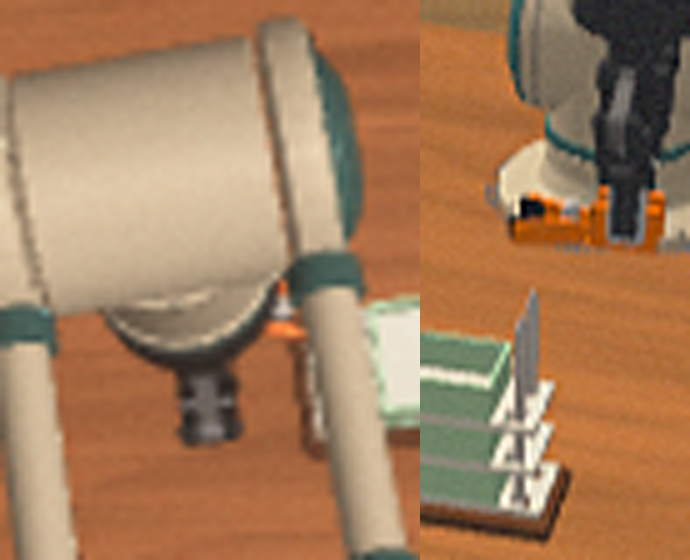

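Run:
```python
from h import *
b,d=load('scene')
cv2.imwrite('pics/f2.png',cv2.resize(b[115:147,245:291,::-1],None,fx=16,fy=16,interpolation=cv2.INTER_CUBIC))
P=cloud('scene',d)
hsv=cv2.cvtColor(b,cv2.COLOR_RGB2HSV)[115:147,245:291]
print('black pts',[(u+245,v+115,*P[v+115,u+245].round(3)) for v,u in zip(*np.where(hsv[:,:,2]<45)) if u<20 and P[v+115,u+245,2]>.18][::4])
```

```text
black pts [(np.int64(255), np.int64(130), np.float64(0.47), np.float64(0.072), np.float64(0.224)), (np.int64(255), np.int64(131), np.float64(0.471), np.float64(0.073), np.float64(0.221)), (np.int64(259), np.int64(131), np.float64(0.47), np.float64(0.085), np.float64(0.223)), (np.int64(258), np.int64(132), np.float64(0.472), np.float64(0.083), np.float64(0.22))]
```

View pics/f2.png

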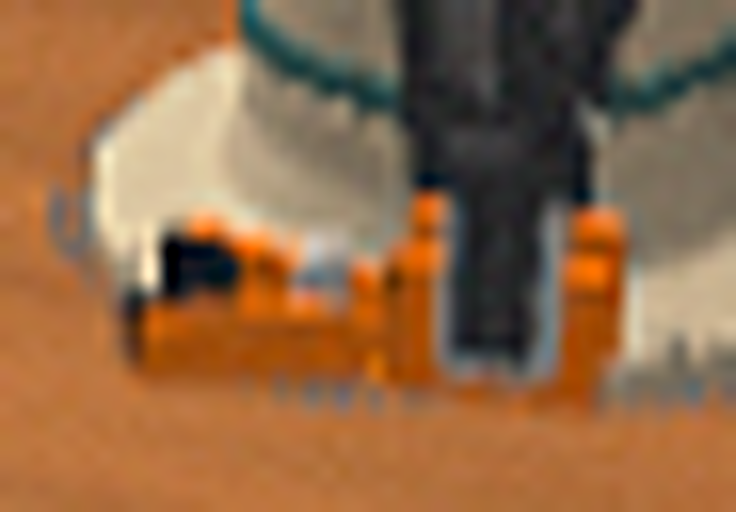

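Run:
```python
from h import *
f=lambda p:(np.array(p,float)+.5)/16-.5+[245,115]
u=.2213-.0072
for n,p,z in (('neartip',(130,295),u+.014),('fartip',(165,235),u+.014),('fartipbk',(240,240),u+.014),('drum20',(322,272),u+.02),('drum28',(322,250),u+.028),('handle end near top',(622,215),u+.028),('handle near front top',(415,200),u+.028),('padL',(445,370),u+.001),('padR',(560,370),u+.001)):
    print(n,at_z('scene',[f(p)],z)[0].round(4))
x=np.array([-.1045,.9945]);t=np.array([.4744,.1403]);
for n,k in(('hinge',.036),('jaw',.064),('tip',.072),('end',-.018)):print(n,(t-k*x).round(4))
```

```text
neartip [0.497  0.0749 0.2281]
fartip [0.4723 0.0729 0.2281]
fartipbk [0.4693 0.0865 0.2281]
drum20 [0.4873 0.1081 0.2341]
drum28 [0.4942 0.1102 0.2421]
handle end near top [0.4621 0.1565 0.2421]
handle near front top [0.4695 0.1197 0.2421]
padL [0.4806 0.1301 0.2151]
padR [0.4733 0.1497 0.2151]
hinge [0.4782 0.1045]
jaw [0.4811 0.0767]
tip [0.4819 0.0687]
end [0.4725 0.1582]
```

```bash
python3 - <<'E'
from h import *
f=lambda p:(np.array(p,float)-[420,0]+.5)/5-.5+[235,90]
for p in((533,292),(519,318)): print(at_z('scene',[f(p)],.153)[0].round(4))
print('expected back (.4485,.0733) front (.4803,.0767)')
E
python3 plan.py .4739 .1374 .175 96
```

```text
[0.4494 0.0737 0.153 ]
[0.4826 0.0762 0.153 ]
expected back (.4485,.0733) front (.4803,.0767)
t 38.4 pos [0.4743 0.1403 0.2214] psi 95.97 gap 0.0211 F [-0.6 -0.1 -0.5] q6 0.04
row [-0.0029, -0.0008, 0.0464] [0.001, -0.0001, -0.0006] deg 0.1
```

```bash
python3 -m handwheel '[[-0.002,-0.0008,0.015,0,0,0],[-0.003,-0.001,0.03,0,0,0],[-0.003,-0.001,0.045,0,0,0],[-0.003,-0.001,0.05,0,0,0],[-0.003,-0.001,0.05,0,0,0],[-0.003,-0.001,0.05,0,0,0]]'; python3 plan.py .4739 .1374 .14 96;  python3 - <<'E'
from h import *
a,d=grab('top');b,d=grab('scene')
a=cv2.resize(a[170:220,235:285,::-1],None,fx=8,fy=8,interpolation=cv2.INTER_CUBIC)
b=cv2.resize(b[120:170,235:285,::-1],None,fx=8,fy=8,interpolation=cv2.INTER_CUBIC)
cv2.imwrite('pics/f3.png',np.hstack([a,b]))
E
```

```text
t: 39.0
eef_pos: [0.4741, 0.1374, 0.1721]
orientation: [0.001, 0.669, 0.743, 0.001]
contact_force: [0.7, 0.2, -1.4]
finger_gap: 0.0204
t 39.0 pos [0.4741 0.1374 0.1721] psi 95.99 gap 0.0204 F [ 0.7  0.2 -1.4] q6 0.04
row [0.0, -0.0002, 0.0321] [0.0023, -0.0002, -0.0002] deg 0.1
```

View pics/f3.png

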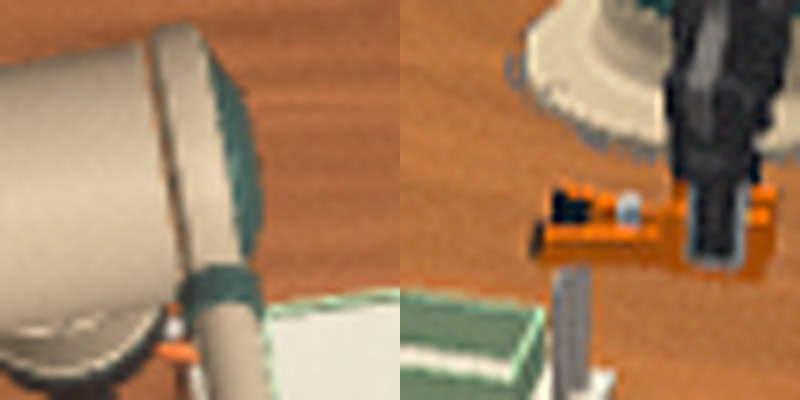

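```bash
python3 -m handwheel '[[0,0,0.006,0,0,0],[0,0,0.012,0,0,0],[0,0,0.018,0,0,0],[0,0,0.018,0,0,0]]';python3 -m handwheel '[[0,0,0.006,0,0,0],[0,0,0.014,0,0,0],[0,0,0.014,0,0,0],[0,0,0.014,0,0,0]]'; python3 plan.py .4739 .1374 .09 96;  python3 - <<'E'
from h import *
b,d=grab('scene')
cv2.imwrite('pics/f4.png',cv2.resize(b[125:170,235:290,::-1],None,fx=12,fy=12,interpolation=cv2.INTER_CUBIC))
E
```

```text
t: 39.5
eef_pos: [0.4726, 0.1372, 0.1524]
orientation: [-0.0, 0.669, 0.743, -0.0]
contact_force: [-0.1, -0.2, -0.8]
finger_gap: 0.0207
t: 39.9
eef_pos: [0.4734, 0.1373, 0.1392]
orientation: [0.0, 0.669, 0.743, 0.0]
contact_force: [-0.5, 0.6, -0.0]
finger_gap: 0.0204
t 39.9 pos [0.4734 0.1373 0.1392] psi 96.0 gap 0.0204 F [-0.5  0.6 -0. ] q6 0.04
row [0.0001, 0.0005, 0.0492] [0.0005, -0.0, -0.0001] deg 0.0
```

View pics/f4.png

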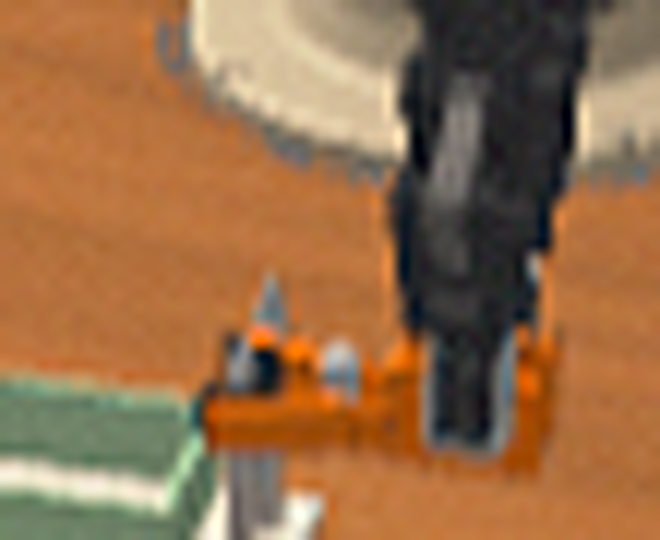

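The post tip at (240,345) stands between the two jaws, about 1.5 mm toward their tips. I shift the clip 1.5 mm forward and lower it.

```bash
python3 -m handwheel '[[-0.0015,0,0.006,0,0,0],[-0.0015,0,0.014,0,0,0],[-0.0015,0,0.022,0,0,0],[-0.0015,0,0.03,0,0,0],[-0.0015,0,0.038,0,0,0],[-0.0015,0,0.044,0,0,0],[-0.0015,0,0.046,0,0,0],[-0.0015,0,0.046,0,0,0]]';python3 -m handwheel '[[0,0,0.001,0,0,0],[0,0,0.002,0,0,0],[0,0,0.003,0,0,0],[0,0,0.003,0,0,0]]'; python3 plan.py .4739 .1374 .09 96
```

```text
t: 40.75
eef_pos: [0.4737, 0.1358, 0.0932]
orientation: [0.0, 0.669, 0.743, 0.0]
contact_force: [0.1, -0.2, 0.2]
finger_gap: 0.0207
t: 41.15
eef_pos: [0.4738, 0.1358, 0.0906]
orientation: [0.0, 0.669, 0.743, 0.001]
contact_force: [-0.4, 0.0, -1.0]
finger_gap: 0.0205
t 41.15 pos [0.4738 0.1358 0.0906] psi 96.0 gap 0.0205 F [-0.4  0.  -1. ] q6 0.03
row [0.0015, 0.0003, 0.0006] [0.0014, -0.0001, 0.0] deg 0.1
```

```bash
python3 -m handwheel '[[0,0,0.001,0,0,0],[0,0,0.0015,0,0,0],[0,0,0.002,0,0,0],[0,0,0.002,0,0,0]]';python3 -m handwheel '[[0,0,0.0005,0,0,0],[0,0,0.001,0,0,0],[0,0,0.0015,0,0,0],[0,0,0.0015,0,0,0]]'
```

```text
t: 41.55
eef_pos: [0.474, 0.1359, 0.089]
orientation: [0.001, 0.669, 0.743, 0.001]
contact_force: [-1.5, 0.0, 4.2]
finger_gap: 0.0208
t: 41.95
eef_pos: [0.4741, 0.1362, 0.088]
orientation: [0.001, 0.669, 0.743, 0.001]
contact_force: [-2.1, 1.1, 9.3]
finger_gap: 0.0209
```

```bash
python3 -m handwheel '[[0,0,0,0,0,0],[0,0,0,0,0,0],[0,0,0,0,0,0],[0,0,0,0,0,0],[0,0,0,0,0,0]]' 0; python3 -m handwheel '[[0,0,-0.02,0,0,0],[0,0,-0.05,0,0,0],[0,0,-0.09,0,0,0],[0.02,0,-0.12,0,0,0],[0.06,0,-0.13,0,0,0],[0.1,0,-0.13,0,0,0],[0.1,0,-0.13,0,0,0],[0.1,0,-0.13,0,0,0]]';  python3 - <<'E'
from h import *
a,d=grab('top');b,d=grab('scene')
a=cv2.resize(a[175:225,235:285,::-1],None,fx=8,fy=8,interpolation=cv2.INTER_CUBIC)
b=cv2.resize(b[130:180,235:285,::-1],None,fx=8,fy=8,interpolation=cv2.INTER_CUBIC)
cv2.imwrite('pics/f5.png',np.hstack([a,b]))
c=load('top')[0][155:190,285:320]
q=cv2.cvtColor(c,cv2.COLOR_RGB2HSV);m=(q[:,:,1]>190)&(q[:,:,2]>200);v,u=np.where(m);print('R clip mask',len(u),u.mean()+285,v.mean()+155)
E
python3 plan.py .641 -.0749 .2 203.5
```

```text
t: 42.45
eef_pos: [0.4736, 0.1358, 0.0868]
orientation: [0.0, 0.669, 0.743, 0.0]
contact_force: [-0.1, 0.5, -0.0]
finger_gap: 0.0853
t: 43.25
eef_pos: [0.4627, 0.2355, 0.2167]
orientation: [0.001, 0.668, 0.744, -0.0]
contact_force: [0.3, -0.3, -0.4]
finger_gap: 0.0853
R clip mask 7 302.2857142857143 175.57142857142858
t 43.35 pos [0.4629 0.2343 0.2166] psi 95.98 gap 0.0851 F [ 0.3 -0.3 -0.1] q6 0.23
row [-0.3261, 0.1449, 0.0169] [-0.0008, 0.0008, -1.8766] deg 107.5
```

View pics/f5.png

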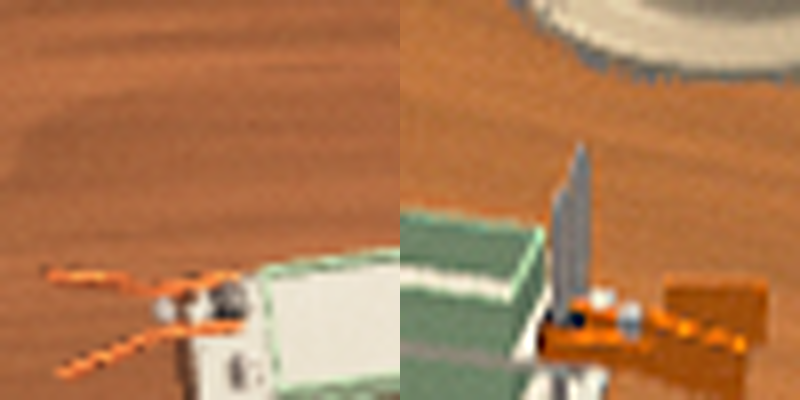

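The left clip is snapped round the post and sits down on the tab. I compare the right clip with the first crop, then move to it. The arm travels at 0.2 m, above the posts.

```bash
python3 - <<'E'
from h import *
im,d=load('top');n=cv2.resize(im[160:235,240:340,::-1],None,fx=8,fy=8,interpolation=cv2.INTER_CUBIC);o=cv2.imread('pics/c1.png')
D=np.abs(n.astype(int)-o).mean(2);print('R clip diff',D[30:250,420:600].mean(),'bg diff',D[30:300,230:400].mean(),'old L clip',D[30:250,50:200].mean())
E
python3 -m handwheel '[[-0.02,0.02,-0.01,0,0,-0.1],[-0.05,0.04,-0.01,0,0,-0.2],[-0.08,0.06,-0.01,0,0,-0.3],[-0.11,0.08,-0.01,0,0,-0.4],[-0.14,0.1,-0.01,0,0,-0.5],[-0.17,0.115,0,0,0,-0.6],[-0.2,0.13,0,0,0,-0.72],[-0.23,0.14,0,0,0,-0.85],[-0.26,0.145,0,0,0,-1.0],[-0.29,0.145,0.005,0,0,-1.14],[-0.315,0.145,0.01,0,0,-1.28],[-0.3261,0.1449,0.0169,0,0,-1.42],[-0.3261,0.1449,0.0169,0,0,-1.56],[-0.3261,0.1449,0.0169,0,0,-1.7],[-0.3261,0.1449,0.05,0,0,-1.82],[-0.3261,0.1449,0.08,0,0,-1.8766],[-0.3261,0.1449,0.08,0,0,-1.8766],[-0.3261,0.1449,0.08,0,0,-1.8766],[-0.3261,0.1449,0.08,0,0,-1.8766],[-0.3261,0.1449,0.08,0,0,-1.8766]]'; python3 plan.py .641 -.0749 .006 203.5
```

```text
R clip diff 2.5004124579124576 bg diff 2.4744589687726943 old L clip 8.852939393939394
t: 45.35
eef_pos: [0.6426, -0.0745, 0.1391]
orientation: [0.002, -0.203, 0.979, -0.001]
contact_force: [-0.7, 0.4, 0.3]
finger_gap: 0.0856
t 45.35 pos [ 0.6426 -0.0745  0.1391] psi -156.53 gap 0.0856 F [-0.7  0.4  0.3] q6 -2.2
row [0.0022, 0.0005, 0.1331] [-0.0024, 0.004, -0.0005] deg 0.3
```

```bash
python3 -m handwheel '[[0.001,0,0.03,0,0.002,0],[0.0015,0.0005,0.065,0,0.003,0],[0.0015,0.0005,0.095,0,0.003,0],[0.0015,0.0005,0.12,0,0.003,0],[0.0015,0.0005,0.133,0,0.003,0],[0.0015,0.0005,0.133,0,0.003,0],[0.0015,0.0005,0.133,0,0.003,0],[0.0015,0.0005,0.133,0,0.003,0]]'; python3 -m handwheel '[[0,0,0,0,0,0],[0,0,0,0,0,0],[0,0,0,0,0,0],[0,0,0,0,0,0]]' 0.5;  python3 -m handwheel '[[0,0,0,0,0,0],[0,0,0,0,0,0],[0,0,0,0,0,0],[0,0,0,0,0,0],[0,0,0,0,0,0],[0,0,0,0,0,0],[0,0,0,0,0,0],[0,0,0,0,0,0]]' 1;  python3 -m handwheel '[[0,0,-0.02,0,0,0],[0,0,-0.05,0,0,0],[0,0,-0.09,0,0,0],[0,0,-0.13,0,0,0],[0,0,-0.17,0,0,0],[0,0,-0.2,0,0,0],[0,0,-0.21,0,0,0],[0,0,-0.21,0,0,0],[0,0,-0.21,0,0,0],[0,0,-0.21,0,0,0],[0,0,-0.21,0,0,0]]'; python3 plan.py .5065 -.1759 .22 96
```

```text
t: 46.15
eef_pos: [0.6416, -0.0743, 0.0061]
orientation: [0.001, -0.204, 0.979, -0.001]
contact_force: [-0.1, 0.2, 0.5]
finger_gap: 0.0856
t: 46.55
eef_pos: [0.6409, -0.0741, 0.0054]
orientation: [0.0, -0.204, 0.979, -0.001]
contact_force: [-0.2, 0.4, 6.3]
finger_gap: 0.0428
t: 47.35
eef_pos: [0.6421, -0.0747, 0.0063]
orientation: [0.001, -0.204, 0.979, -0.002]
contact_force: [0.1, -1.4, 9.5]
finger_gap: 0.0211
t: 48.45
eef_pos: [0.6395, -0.0736, 0.212]
orientation: [-0.003, -0.204, 0.979, 0.0]
contact_force: [0.2, -0.1, -0.6]
finger_gap: 0.0207
t 48.45 pos [ 0.6395 -0.0736  0.212 ] psi -156.48 gap 0.0207 F [ 0.2 -0.1 -0.6] q6 -2.2
row [0.1628, -0.0407, -0.0073] [-0.0032, -0.0052, 1.8765] deg 107.5
```

```bash
python3 -m handwheel '[[0.012,-0.003,0,0,0,0.13],[0.025,-0.006,0,0,0,0.26],[0.037,-0.009,0,0,0,0.39],[0.05,-0.012,0,0,0,0.52],[0.062,-0.015,0,0,0,0.65],[0.075,-0.018,0,0,0,0.78],[0.087,-0.021,0,0,0,0.91],[0.1,-0.024,0,0,0,1.04],[0.112,-0.027,0,0,0,1.17],[0.125,-0.03,-0.003,0,0,1.3],[0.137,-0.033,-0.005,0,0,1.43],[0.148,-0.036,-0.006,0,0,1.56],[0.156,-0.037,-0.0073,0,0,1.69],[0.1605,-0.038,-0.0073,0,0,1.82],[0.1616,-0.038,-0.0073,-0.0015,-0.0025,1.8765],[0.1616,-0.038,-0.0073,-0.0015,-0.0025,1.8765],[0.1616,-0.038,-0.0073,-0.0015,-0.0025,1.8765],[0.1616,-0.038,-0.0073,-0.0015,-0.0025,1.8765],[0.1616,-0.038,-0.0073,-0.0015,-0.0025,1.8765]]'; python3 -m handwheel '[[0,0,0.015,0,0,0],[0,0,0.03,0,0,0],[0,0,0.045,0,0,0],[0,0,0.05,0,0,0],[0,0,0.05,0,0,0],[0,0,0.05,0,0,0]]'; python3 plan.py .5065 -.173 .155 96;  python3 - <<'E'
from h import *
b,d=grab('scene')
cv2.imwrite('pics/g1.png',cv2.resize(b[110:175,165:215,::-1],None,fx=10,fy=9,interpolation=cv2.INTER_CUBIC))
E
```

```text
t: 50.35
eef_pos: [0.5075, -0.173, 0.2216]
orientation: [0.001, 0.669, 0.743, -0.0]
contact_force: [0.9, 0.0, -1.1]
finger_gap: 0.0206
t: 50.95
eef_pos: [0.5079, -0.1734, 0.1723]
orientation: [0.001, 0.669, 0.743, 0.0]
contact_force: [-0.3, 0.0, -0.4]
finger_gap: 0.0206
t 50.95 pos [ 0.5079 -0.1734  0.1723] psi 96.01 gap 0.0206 F [-0.3  0.  -0.4] q6 -0.56
row [0.0005, -0.0014, 0.0173] [0.0017, 0.0016, 0.0003] deg 0.1
```

View pics/g1.png

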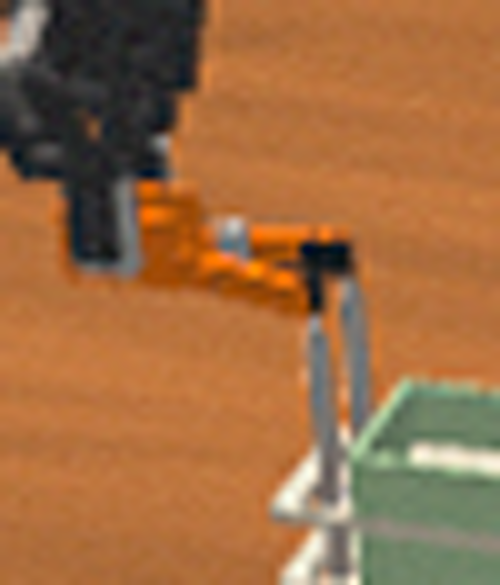

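The front post tip at (318,318) lines up with the middle of the open jaws, again about 1.5 mm toward their tips. I shift the clip forward and lower it.

```bash
python3 -m handwheel '[[0.001,-0.001,0.006,0,0,0],[0.0018,-0.001,0.012,0,0,0],[0.0018,-0.001,0.018,0,0,0],[0.0018,-0.001,0.018,0,0,0]]';python3 -m handwheel '[[0,0,0.006,0,0,0],[0,0,0.014,0,0,0],[0,0,0.014,0,0,0],[0,0,0.014,0,0,0]]'; python3 plan.py .5065 -.1715 .09 96;  python3 - <<'E'
from h import *
b,d=grab('scene')
cv2.imwrite('pics/g2.png',cv2.resize(b[115:175,165:215,::-1],None,fx=10,fy=10,interpolation=cv2.INTER_CUBIC))
E
```

```text
t: 51.4
eef_pos: [0.5055, -0.1711, 0.1527]
orientation: [-0.0, 0.669, 0.743, -0.0]
contact_force: [-0.2, 0.2, -0.9]
finger_gap: 0.0209
t: 51.8
eef_pos: [0.5061, -0.1715, 0.1394]
orientation: [0.0, 0.669, 0.743, -0.0]
contact_force: [0.2, 0.0, -1.4]
finger_gap: 0.0203
t 51.8 pos [ 0.5061 -0.1715  0.1394] psi 96.0 gap 0.0203 F [ 0.2  0.  -1.4] q6 -0.56
row [-0.0001, 0.0003, 0.0494] [0.0003, 0.0006, 0.0001] deg 0.0
```

View pics/g2.png

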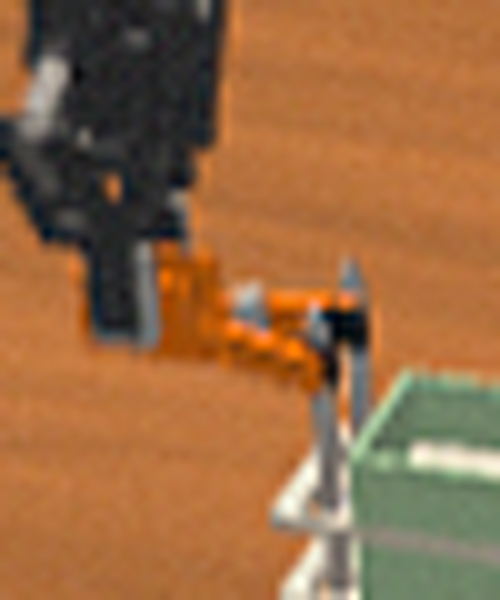

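```bash
python3 -m handwheel '[[0,0,0.006,0,0,0],[0,0,0.014,0,0,0],[0,0,0.022,0,0,0],[0,0,0.03,0,0,0],[0,0,0.038,0,0,0],[0,0,0.044,0,0,0],[0,0,0.048,0,0,0],[0,0,0.048,0,0,0]]';python3 -m handwheel '[[0,0,0.001,0,0,0],[0,0,0.002,0,0,0],[0,0,0.003,0,0,0],[0,0,0.003,0,0,0]]';python3 -m handwheel '[[0,0,0.0005,0,0,0],[0,0,0.001,0,0,0],[0,0,0.001,0,0,0]]'
```

```text
t: 52.65
eef_pos: [0.5061, -0.1714, 0.0911]
orientation: [0.0, 0.669, 0.743, -0.0]
contact_force: [0.7, 0.0, 0.0]
finger_gap: 0.021
t: 53.05
eef_pos: [0.5063, -0.1716, 0.0889]
orientation: [0.001, 0.669, 0.743, 0.0]
contact_force: [-0.7, 1.0, -0.7]
finger_gap: 0.0212
t: 53.35
eef_pos: [0.5065, -0.1716, 0.0881]
orientation: [0.001, 0.669, 0.743, 0.0]
contact_force: [0.3, -0.4, 1.4]
finger_gap: 0.0204
```

```bash
python3 -m handwheel '[[0,0,0.001,0,0,0],[0,0,0.0015,0,0,0],[0,0,0.0015,0,0,0]]'; python3 -m handwheel '[[0,0,0,0,0,0],[0,0,0,0,0,0],[0,0,0,0,0,0],[0,0,0,0,0,0],[0,0,0,0,0,0]]' 0; python3 -m handwheel '[[0,0,-0.02,0,0,0],[0,0,-0.05,0,0,0],[0,0,-0.09,0,0,0],[-0.02,0,-0.12,0,0,0],[-0.06,0,-0.13,0,0,0],[-0.1,0,-0.13,0,0,0],[-0.13,0,-0.13,0,0,0],[-0.16,0,-0.13,0,0,0],[-0.16,0,-0.13,0,0,0],[-0.16,0,-0.13,0,0,0]]';  python3 - <<'E'
from h import *
a,d=grab('top');b,d2=grab('scene')
a=cv2.resize(a[165:240,240:340,::-1],(400,300),interpolation=cv2.INTER_CUBIC)
e=cv2.resize(b[120:195,165:265,::-1],(400,300),interpolation=cv2.INTER_CUBIC)
f=cv2.resize(b[120:195,200:300,::-1],(400,300),interpolation=cv2.INTER_CUBIC)
w=cv2.resize(b[:,:,::-1],(400,300))
cv2.imwrite('pics/h1.png',np.vstack([np.hstack([a,w]),np.hstack([e,f])]))
E
```

```text
t: 53.65
eef_pos: [0.5066, -0.1718, 0.0876]
orientation: [0.001, 0.669, 0.743, 0.0]
contact_force: [-1.6, -0.3, 8.7]
finger_gap: 0.0209
t: 54.15
eef_pos: [0.5061, -0.1715, 0.086]
orientation: [0.0, 0.669, 0.743, -0.0]
contact_force: [0.3, -1.0, -0.5]
finger_gap: 0.0852
t: 55.15
eef_pos: [0.5226, -0.3308, 0.2157]
orientation: [-0.0, 0.67, 0.743, 0.0]
contact_force: [-0.2, 0.3, -0.5]
finger_gap: 0.0854
```

View pics/h1.png

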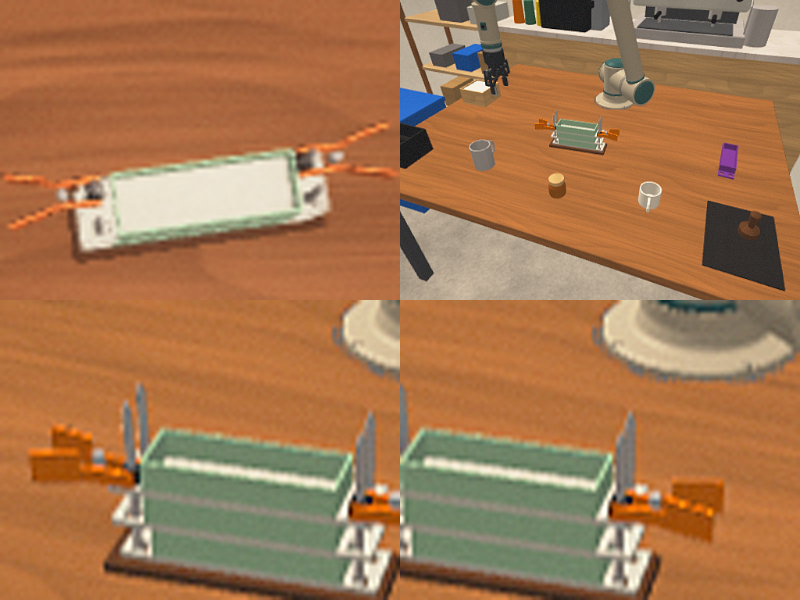

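Both clips look snapped on. Before handing in I check their height and level with depth.

Run:
```python
from h import *
ax=np.array([-.1045,.9945]);c=np.array([.4743,-.0195])
for cam in('scene','top'):
    im,d=load(cam);P=cloud(cam,d);q=cv2.cvtColor(im,cv2.COLOR_RGB2HSV)
    m=(q[:,:,1]>190)&(q[:,:,2]>120)&(q[:,:,0]<14)&(P[:,:,2]>.07)&(P[:,:,2]<.14)
    Q=P[m];s=(Q[:,:2]-c)@ax;y=(Q[:,:2]-c)@np.array([-.9945,-.1045])
    for g in(1,-1):
        for lo,hi in((.085,.115),(.13,.155),(.155,.182)):
            k=(s*g>lo)&(s*g<hi)&(abs(y)<.08)
            if k.sum()>2:print(cam,g,lo,k.sum(),'z 5/50/95',np.percentile(Q[k,2],[5,50,95]).round(3),'y',y[k].min().round(3),y[k].max().round(3))
```

```text
scene 1 0.085 30 z 5/50/95 [0.085 0.092 0.096] y -0.033 -0.007
scene 1 0.13 42 z 5/50/95 [0.084 0.097 0.108] y -0.04 -0.002
scene 1 0.155 56 z 5/50/95 [0.083 0.097 0.107] y -0.045 0.004
scene -1 0.085 22 z 5/50/95 [0.085 0.091 0.096] y -0.035 -0.007
scene -1 0.13 61 z 5/50/95 [0.084 0.098 0.109] y -0.043 0.001
scene -1 0.155 40 z 5/50/95 [0.084 0.099 0.111] y -0.045 0.006
top 1 0.13 10 z 5/50/95 [0.093 0.102 0.111] y -0.031 0.003
top 1 0.155 7 z 5/50/95 [0.09  0.098 0.11 ] y -0.034 0.008
top -1 0.085 3 z 5/50/95 [0.094 0.098 0.098] y -0.026 -0.023
top -1 0.13 8 z 5/50/95 [0.09  0.104 0.112] y -0.03 0.004
```

Jaws span about z = 0.083–0.096 and handles 0.083–0.110 at both ends, so both clips are level and down on the tab at 0.082. I hand in.

```bash
python3 -c "from rig import sign_off; print(sign_off())"
```

```text
the job is handed in; nothing more can be done
None
```

I stacked all three mint trays on the rack, snapped one clip round a post at each end, and handed the job in at about 55 s of robot time. The hand-in returned no verdict.

- **Trays:** only three mint trays were on the counter, and all three are on the posts. Each came down to the expected height with a light contact force, and the pictures show the stack level. I left the purple look-alike alone.
- **Clips:** both sit on the far-side posts, with their handles beyond the rack's ends. The last picture shows both shut round their posts. Depth readings put the jaws at about 83–96 mm and the handles at 83–110 mm at both ends, so they lie level on the top tray's tabs (82 mm).
- **Other objects:** the pitcher, cup and sugar jar stand upright in the last picture and the arm never went near them. I did not measure their positions.
- **Not measured directly:** I inferred the clips' spring angles and the exact notch centring from the pictures, where the resolution is about 3 mm per pixel. None of the checks failed. The scene camera read about 1–2 mm different from the top camera, which is within its stated calibration.

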